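# Pin the pull links into the carrying rack

### The job

Get the pull links ready to be carried: slide the rack's keeper bar fully open, lay every link flat in a lane of its own with its eye home between the two ears of the yoke, and put a pin right down through both ears and the eye of each, its collar resting on the upper ear. Then slide the keeper fully shut again over the pin heads, so that no pin can jump out. Do not knock over the two drive units standing about.

Things in the scene. Friction and masses are not known exactly. Their poses are not given: they have to be found in the camera images.
- rack: fixed rack, base plate 210 x 245 x 8 mm. Origin: on the bench under the middle yoke's axis; x = the way links are pushed in, z up. Lanes along x at y = -80, 0, 80 mm: cradle floor at x = -100..-24 mm, its top 24 mm above the bench, with side rails 6 mm high, 32 mm apart at x = -100..-65; then the yoke. Keeper posts at x = 65, y = -108 and 105 mm, 103 mm high
- yoke_1 (a point): middle of the gap on the yoke's axis, 30 mm above the bench, where the centre of the eye and the origin of the pin belong; lane y = -80 mm. Yoke: two level round ears 42 mm across, one over the other, 15 mm holes on one vertical axis; upper ear 40..50, lower ear 8..24 mm above the bench, flush with the cradle floor; gap 16 mm, open to -x and the sides
- yoke_2 (a point): middle of the gap on the yoke's axis, 30 mm above the bench, where the centre of the eye and the origin of the pin belong; lane y = +0 mm. Like yoke_1. Behind the gap a web with a rounded throat stops and centres a pushed-in eye with its axis on the yoke's axis (within 1 mm)
- yoke_3 (a point): middle of the gap on the yoke's axis, 30 mm above the bench, where the centre of the eye and the origin of the pin belong; lane y = +80 mm. Like yoke_1. The base plate closes the hole below; a pin goes down until its collar rests on the upper ear, its tip then 20 mm below this point
- keeper (a joint): sliding bar, m: 0 = shut, its three 18 mm tongues over the yokes, undersides 91 mm above the bench (5 mm over seated pins); 0.040 = fully open (moved to the rack's -y), tongues midway between yokes. Stays where left, 1.5 N friction. The bar, 14 mm wide, runs along y at the rack's x = 65 mm, 90..98 mm high; tongues reach to x = -8 mm
- keeper_knob (a point): top centre of the upright round black knob at the keeper's -y end: 20 mm across, 32 mm tall, standing on the bar; it moves with the keeper
- link_a: steel bar lying flat, 128 long, 24 wide, 12 mm thick. Origin: underside, mid-width; +x to the eye end, z up. Eye: ring 40 mm outside, hole 18 mm, 12 thick, axis at x = +50 mm. Grip lug: upright block 36 mm long, 24 across, at x = -56..-20 mm, top 42 mm above the underside; take it across its 24 mm. 0.28 kg. One link may be absent
- link_b: like link_a
- link_c: like link_a
- link_a_eye (a point): centre of the eye of link_a, 6 mm above its underside
- link_b_eye (a point): centre of the eye of link_b, 6 mm above its underside
- link_c_eye (a point): centre of the eye of link_c, 6 mm above its underside
- pin_stand: fixed wooden block 50 x 150 x 50 mm; origin at the centre of its underside; three 15 mm holes in its top at y = -50, 0, +50 mm, each with a pin, collar on the block's top (tip 10 mm above the bench). A spare pin may stay there
- pin_a: loose steel pin, 76 mm long, at first upright in the stand. Origin: on the axis in the middle of the shank, 20 mm above the tip; z up to the head. Shank 12 mm thick, 40 mm long, with 8 mm tapered nose; collar 28 mm across at z = 20 to 26 mm; round grip 22 mm across at z = 26 to 56 mm. 0.09 kg. The pins are alike and fit any yoke
- pin_b: like pin_a
- pin_c: like pin_a
- test_fixture: fixed clamping fixture on the bench, base 147 x 190 mm, with a red clamp lever standing up to 250 mm high in its far half: pass above or in front of it. Origin: centre of its underside
- drive_unit_out_1: bystander: upright drive unit with bright can, 56 x 52 x 64 mm, on the bench beyond the links; origin at the centre of its underside
- drive_unit_out_2: bystander: another such drive unit, at the left, behind the test fixture

How it is judged:
By the outcome, as a careful person would: the job done as asked, in the order asked, and still so for the second after the job is handed in, with the robot touching nothing.
Of link_a, link_b, link_c only 2 to 3 are there at a start; the rules pass over those that are not, and their reading is None.
At some moment in a run one of link_a, link_b, link_c may be knocked a few centimetres aside while the robot is not near it.
It also fails if it takes over 210 s, if anything falls off the work surface, if the arm or the gripper's body presses on something with over 40 N, if the wrist force passes 120 N, or if a joint passes its speed limit or range.

### The arm

A 6-joint arm with a two-finger parallel gripper is mounted at the origin on a cart in front of the work surface, level with it; the furniture and walls round the work are solid. World frame = base frame: x ahead of the robot, y to its left, z up, the work surface at z = 0. Lengths are in m, angles in rad, forces in N, time in s.
With the tool pointing down it reaches from about 0.3 to 0.875 m from the base axis. Payload 6.4 kg.
Tool frame: the origin (TCP) lies at the very end of the fingers, on their centre line; the grasp point (between the pads) lies 19 mm behind it (r.grip_depth is the z of the grasp point in the tool frame, in m); z points along the fingers, y is the line along which they close (so a half turn about z gives the same grasp; the last joint's range is limited). The gripper opens to 88 mm and grips with 3 to 60 N. Pads are 18 mm wide; open, the fingers measure 123 mm over their backs; the gripper's body (75 mm by 187 mm) begins 45 mm behind the grasp point.
Start: joints at [1.059, 0.181, 1.607, -0, 1.354, -0.206], TCP at [0.173, 0.548, 0.239] pointing down, gripper open.
Joint ranges: [-2.99, 2.99], [-0.89, 2.07], [0.3, 2.58], [-1.14, 4.28], [0, 2.63], [-3.12, 3.12]. Speed limits (rad/s): [2.57, 2.57, 3.01, 3.14, 3.14, 3.14].

### API

Orientations are given as a rotation vector (axis times angle).
In Python, from bench import r gives the robot as it stands.
- The arm moves only by the shell command python3 inch.py 'ROWS' [FORCE]. ROWS is a JSON list of rows, 1 to 12 of them, each of 7 numbers: a rotation vector rx, ry, rz in rad, then dx, dy, dz in m, then the opening from 0.0 (shut) to 1.0 (fully open); each row is the pose to reach, as a shift and turn from the pose commanded when the command began, along the tool's axes at that moment; what a row does not reach only later rows make up. A row lasts 1/12 s, in which the tool goes at most 0.0417 m and 0.125 rad, less where a joint would pass 70% of its speed; a pose out of reach is approached as far as the arm can. The fingers move at their own pace and stop on an object; FORCE is the grip in N (left out, the last holds). Time passes only in rows, so rows that do not move let the fingers close. It prints the time, the measured TCP pose, the force, the opening and the grip force at its end.
- r.state(): the state, without advancing time (a new reading comes with each control period).
- r.camera(name): name is "scene" or "top" or "wrist"; returns a dict with "img" (480x640x3 uint8, red, green, blue), "fov_y" (degrees; the focal length in pixels is half the picture's height over the tangent of half this angle, whatever the lens; pixels are square), "cx", "cy" (the principal point, pixels), "xyz" and "rotation" of the camera in the world; the wrist camera has in their place "hand_eye" (4x4, takes a point from camera to tool coordinates, whose origin is the TCP and whose axes are the flange's). Camera axes: x right, y up, looking along -z (the intrinsics and any distortion apply to the point x, -y, -z); pixel columns grow to the right and rows downward; lengths in m; the calibration is good to about 2 mm. A picture is of the moment at which its call begins: read the wrist's pose just before it. There is no depth.
- r.sign_off(): hands the job in; it is judged then, once.
The state is a dict: "t": time; "joint_pos": joint angles; "dq": joint speeds; "joint_torque": joint torques, N m; "eef_pos": TCP position; "orientation": TCP orientation; "wrist_force": force on the tool from outside, world axes, zero at the start; "ft_torque": the same for the moment, N m; "width": opening from 0.0 (shut) to 1.0 (fully open); "grip_force": force on a finger pad.
Only numpy, scipy, OpenCV 4.12 (cv2) and the standard library are available. Lean on these libraries where they do the work, as an engineer would, in place of code of your own. Each camera call takes 0.05 s, during which the arm holds its last target. There are 200 camera calls.

## Working session

There is one attempt and no reset: what is moved stays moved. The work goes in short steps, Python scripts to look and compute and a shell command to move; the robot and the scene stay as the last step left them, time stands still between calls to the robot, and variables do not carry over. Pictures are saved under pics/ and viewed, at most 14 in all, crops included, and the job is handed in when it is done.

```bash
ls; mkdir -p pics; cat > h.py <<'E'
import numpy as np,cv2
from bench import r
from scipy.spatial.transform import Rotation as R
E
python3 - <<'E'
from h import *
for n in ("scene","top","wrist"):
    s=r.state(); c=r.camera(n); cv2.imwrite(f"pics/{n}0.png",c["img"][:,:,::-1])
    print(n,{k:(np.round(v,4).tolist() if k!="img" else 0) for k,v in c.items() if k!='img'})
print(s, r.grip_depth)
E
```

```text
bench.py
inch.py
pics
scene {'fov_y': 45.4415, 'cx': 324.4418, 'cy': 236.5652, 'xyz': [0.0431, 1.127, 0.762], 'rotation': [0.3215, -1.3563, -2.3442]}
top {'fov_y': 56.1157, 'cx': 320.2665, 'cy': 234.2408, 'xyz': [0.4375, 0.0674, 1.0657], 'rotation': [0.1318, -0.1038, -1.568]}
wrist {'fov_y': 65.8698, 'cx': 320.823, 'cy': 240.7908, 'hand_eye': [[-0.0002, 0.9657, 0.2595, 0.0666], [1.0, 0.0001, 0.0005, -0.0001], [0.0005, 0.2595, -0.9657, -0.1464], [0.0, 0.0, 0.0, 1.0]]}
{'t': 0.1, 'joint_pos': array([ 1.05871448e+00,  1.81427131e-01,  1.60788605e+00, -4.00076761e-05,
        1.35379001e+00, -2.06308919e-01]), 'dq': array([-6.61825041e-05, -1.41010501e-03, -2.06818524e-03, -2.13803405e-04,
        1.14010943e-03,  3.91925263e-04]), 'joint_torque': array([ 9.12355863e-04, -4.34819162e+01, -3.42694545e+01,  7.04431068e-02,
        3.39955848e-02, -7.04311583e-05]), 'eef_pos': array([0.17285702, 0.54790942, 0.23793312]), 'orientation': array([-4.78349213e-01, -3.10446052e+00,  2.24253106e-03]), 'wrist_force': array([-0.15490024, -0.1804728 , -0.01505474]), 'ft_torque': array([-0.01575301,  0.03320046, -0.04700687]), 'grip_force': 0.0, 'width': 0.9971709118220601} -0.0187
```

View pics/top0.png

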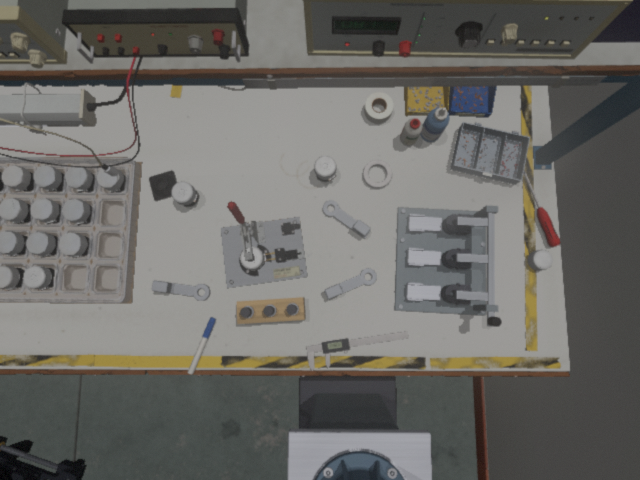

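View pics/scene0.png

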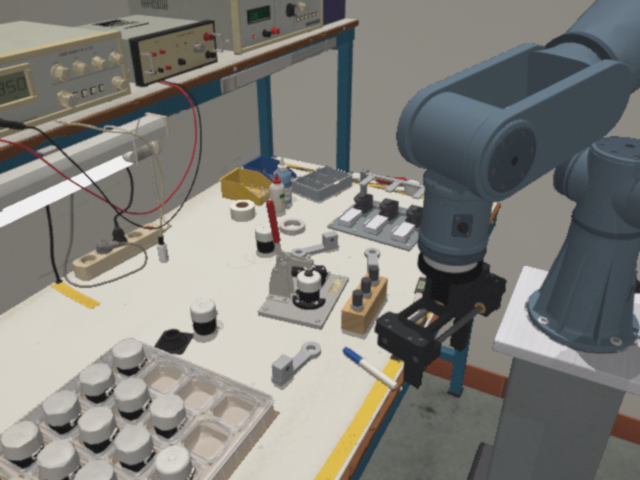

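```bash
cat >> h.py <<'E'
def cam(name, save=None):
    s=r.state(); c=r.camera(name)
    if name=="wrist":
        H=c["hand_eye"]; Rt=R.from_rotvec(s["orientation"]).as_matrix()
        c["R"]=Rt@H[:3,:3]; c["o"]=s["eef_pos"]+Rt@H[:3,3]
    else: c["R"]=R.from_rotvec(c["rotation"]).as_matrix(); c["o"]=np.array(c["xyz"])
    c["f"]=240/np.tan(np.radians(c["fov_y"])/2)
    if save: cv2.imwrite("pics/"+save+".png",c["img"][:,:,::-1]); np.save("pics/"+save+".npy",np.array([c["R"].ravel().tolist()+list(c["o"])+[c["f"],c["cx"],c["cy"]]]))
    return c
def load(n):
    v=np.load("pics/"+n+".npy")[0]; return dict(img=cv2.imread("pics/"+n+".png")[:,:,::-1],R=v[:9].reshape(3,3),o=v[9:12],f=v[12],cx=v[13],cy=v[14])
def ray(c,uv):
    d=c["R"]@np.array([(uv[0]-c["cx"])/c["f"],-(uv[1]-c["cy"])/c["f"],-1]); return d/np.linalg.norm(d)
def onz(c,uv,z):
    d=ray(c,uv); return c["o"]+d*(z-c["o"][2])/d[2]
def tri(a,ua,b,ub):
    A=[];B=[]
    for c,u in((a,ua),(b,ub)):
        d=ray(c,u); P=np.eye(3)-np.outer(d,d); A.append(P);B.append(P@c["o"])
    p=np.linalg.lstsq(np.vstack(A),np.hstack(B),rcond=None)[0]
    gap=[np.linalg.norm(np.cross(p-c["o"],ray(c,u))) for c,u in((a,ua),(b,ub))]
    return p,max(gap)
def proj(c,p):
    q=c["R"].T@(np.array(p)-c["o"]); return np.array([c["cx"]-c["f"]*q[0]/q[2],c["cy"]+c["f"]*q[1]/q[2]])
def go(p,ydeg=None):
    """shift and turn in tool axes from present pose; ydeg = world direction of tool y (tool down)"""
    s=r.state(); Rt=R.from_rotvec(s["orientation"]).as_matrix()
    d=Rt.T@(np.array(p)-s["eef_pos"]); rv=np.zeros(3)
    if ydeg is not None:
        a=np.radians(ydeg); y=np.array([np.cos(a),np.sin(a),0]); z=np.array([0,0,-1.]); G=np.c_[np.cross(y,z),y,z]
        rv=R.from_matrix(Rt.T@G).as_rotvec()
    print("rows",np.round(rv,4),np.round(d,4),"n>=",int(np.ceil(max(np.linalg.norm(d)/.0417,np.linalg.norm(rv)/.125))))
E
python3 - <<'E'
from h import *
c=cam("top","top1")
for n,u,z in [("l1 eye",(332,208),.01),("l1 lug",(361,228),.04),("l2 eye",(369,276),.01),("l2 lug",(332,291),.04),("l3 eye",(203,292),.01),("l3 lug",(161,287),.04),
 ("rack c nearlt",(397,311),.008),("rack nearright",(486,316),.008),("rack farleft",(398,208),.008),("lugm yoke2 ",(452,259),.05),("knob",(494,321),.13),("pin1",(245,312),.086),("pin2",(268,311),.086),("pin3",(291,310),.086),("du1",(325,165),.064),("du2",(184,192),.064),("lever",(233,206),.25),("fixt near l",(224,286),.01),("fixt near r",(306,278),.01)]:
    print(n,np.round(onz(c,u,z),3))
E
```

```text
l1 eye [0.661 0.058 0.01 ]
l1 lug [ 0.607 -0.008  0.04 ]
l2 eye [ 0.498 -0.028  0.01 ]
l2 lug [0.463 0.059 0.04 ]
l3 eye [0.461 0.36  0.01 ]
l3 lug [0.472 0.449 0.04 ]
rack c nearlt [ 0.418 -0.091  0.008]
rack nearright [ 0.407 -0.295  0.008]
rack farleft [ 0.66  -0.099  0.008]
lugm yoke2  [ 0.534 -0.211  0.05 ]
knob [ 0.4   -0.268  0.13 ]
pin1 [0.417 0.247 0.086]
pin2 [0.419 0.197 0.086]
pin3 [0.421 0.148 0.086]
du1 [0.75  0.075 0.064]
du2 [0.688 0.398 0.064]
lever [0.614 0.244 0.25 ]
fixt near l [0.475 0.312 0.01 ]
fixt near r [0.494 0.12  0.01 ]
```

```bash
python3 -c "
from h import *
go([.35,.2,.26],36);go([.53,-.15,.26],0)"
```

```text
rows [-1.100e-03  1.000e-04  6.367e-01] [-0.2737 -0.2786 -0.0216] n>= 10
rows [-1.100e-03  5.000e-04  1.265e+00] [-0.5507 -0.5582 -0.0214] n>= 19
```

```bash
T='placeholder'; python3 inch.py '[[0,0,0.64,-0.274,-0.279,-0.02,1],[0,0,0.64,-0.274,-0.279,-0.02,1],[0,0,0.64,-0.274,-0.279,-0.02,1],[0,0,0.64,-0.274,-0.279,-0.02,1],[0,0,0.64,-0.274,-0.279,-0.02,1],[0,0,0.64,-0.274,-0.279,-0.02,1],[0,0,0.64,-0.274,-0.279,-0.02,1],[0,0,0.64,-0.274,-0.279,-0.02,1],[0,0,0.64,-0.274,-0.279,-0.02,1],[0,0,0.64,-0.274,-0.279,-0.02,1],[0,0,0.64,-0.274,-0.279,-0.02,1],[0,0,0.64,-0.274,-0.279,-0.02,1]]'; python3 -c "
from h import *
go([.53,-.15,.24],0)"
```

```text
t: 1.2
eef_pos: [0.3506, 0.1993, 0.2587]
orientation: [-1.435, -2.794, -0.001]
wrist_force: [-0.3, 0.1, 0.4]
width: 0.995
grip_force: 0.0
rows [ 0.00e+00 -5.00e-04  6.22e-01] [-0.3884 -0.0577  0.0185] n>= 10
```

```bash
python3 inch.py '[[0,0,0.622,-0.388,-0.058,0.018,1],[0,0,0.622,-0.388,-0.058,0.018,1],[0,0,0.622,-0.388,-0.058,0.018,1],[0,0,0.622,-0.388,-0.058,0.018,1],[0,0,0.622,-0.388,-0.058,0.018,1],[0,0,0.622,-0.388,-0.058,0.018,1],[0,0,0.622,-0.388,-0.058,0.018,1],[0,0,0.622,-0.388,-0.058,0.018,1],[0,0,0.622,-0.388,-0.058,0.018,1],[0,0,0.622,-0.388,-0.058,0.018,1],[0,0,0.622,-0.388,-0.058,0.018,1],[0,0,0.622,-0.388,-0.058,0.018,1]]'; python3 -c "
from h import *
cam('wrist','w1')"
```

```text
t: 2.2
eef_pos: [0.5306, -0.1475, 0.2398]
orientation: [-2.216, -2.224, 0.0]
wrist_force: [-0.5, -0.1, -0.2]
width: 1.003
grip_force: 0.0
```

View pics/w1.png

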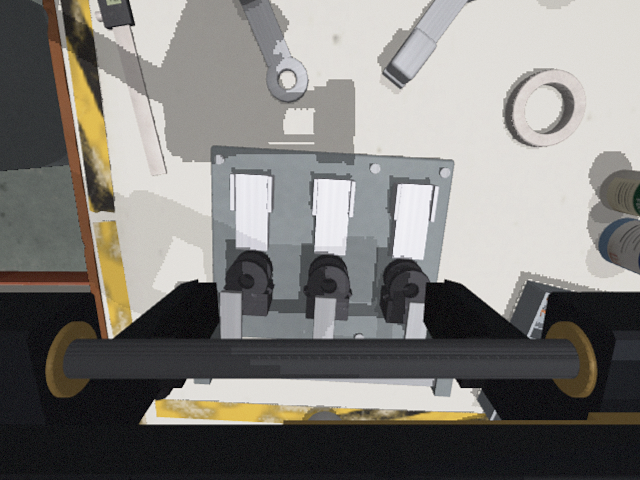

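```bash
python3 inch.py '[[0,0,0,-0.09,-0.06,0,1],[0,0,0,-0.09,-0.06,0,1],[0,0,0,-0.09,-0.06,0,1],[0,0,0,-0.09,-0.06,0,1],[0,0,0,-0.09,-0.06,0,1],[0,0,0,-0.09,-0.06,0,1]]'; python3 -c "
from h import *
cam('wrist','w2')"; python3 inch.py '[[0,0,0,0,0.12,0,1],[0,0,0,0,0.12,0,1],[0,0,0,0,0.12,0,1],[0,0,0,0,0.12,0,1],[0,0,0,0,0.12,0,1],[0,0,0,0,0.12,0,1]]'; python3 -c "
from h import *
cam('wrist','w3')
a=load('w2')['img'][60:420,60:440];b=load('w3')['img'][60:420,180:560]
cv2.imwrite('pics/w23.png',np.hstack([a,b])[:,:,::-1])"
```

```text
t: 2.75
eef_pos: [0.4711, -0.2371, 0.2409]
orientation: [2.216, 2.226, 0.001]
wrist_force: [0.2, -0.5, -0.7]
width: 0.999
grip_force: 0.0
t: 3.3
eef_pos: [0.5906, -0.2369, 0.2401]
orientation: [-2.214, -2.226, 0.001]
wrist_force: [-0.5, -0.2, 0.1]
width: 0.999
grip_force: 0.0
```

View pics/w23.png

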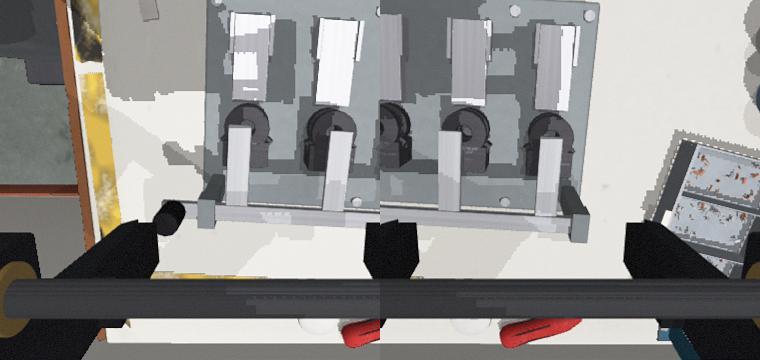

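```bash
python3 - <<'E'
from h import *
a=load('w2'); t=load('top1'); b=load('w1')
def dark(c,x0,x1,y0,y1,th):
    g=c['img'][y0:y1,x0:x1].max(2)<th
    n,l,s,ce=cv2.connectedComponentsWithStats(g.astype(np.uint8))
    i=1+np.argmax(s[1:,4]); print(s[i],ce[i]+[x0,y0])
    pts=np.argwhere(l==i)[:,::-1]+[x0,y0]; return pts
p=dark(a,195,250,250,302,60)
# end disc: rightmost... print extremes along elongated axis
m=p.mean(0);u,sv,vt=np.linalg.svd(p-m,full_matrices=False); q=(p-m)@vt[0]; w=(p-m)@vt[1]
print(m,vt[0],q.min(),q.max(),w.min(),w.max(), "ends",m+vt[0]*q.min(),m+vt[0]*q.max())
p2=dark(t,480,506,308,332,60)
print('top comp mean on z=.13',onz(t,p2.mean(0),.125), 'wr mean on .115',onz(a,m,.115))
e=m+vt[0]*q.min() if (m+vt[0]*q.min())[1]>m[1] else m+vt[0]*q.max()
sg=(m-e)/np.linalg.norm(m-e); ctr=e+sg*(w.max()-w.min())/2
print('top disc px',ctr,'tri',tri(a,ctr,t,p2.mean(0)), onz(a,ctr,.13))
E
```

```text
[   0   11   50   41 1211] [220.71511148 282.51775392]
[220.71511148 282.51775392] [-0.82426894  0.56619847] -27.72106853422867 31.66078724198744 -16.068964659728447 15.287746996702761 ends [243.56472738 266.82212735] [194.61810779 300.4440432 ]
[ 8  9 12  8 80] [493.275 320.95 ]
top comp mean on z=.13 [ 0.40020949 -0.26881805  0.125     ] wr mean on .115 [ 0.39255746 -0.2781454   0.115     ]
top disc px [207.5412896  291.56698213] tri (array([ 0.40335469, -0.25252797,  0.18313461]), np.float64(0.004320366782396252)) [ 0.38653251 -0.27949293  0.13      ]
```

```bash
python3 - <<'E'
from h import *
a=load('w2'); t=load('top1')
g=(a['img'].max(2)<60)[255:300,195:255]
im=cv2.resize(a['img'][235:315,185:285],None,fx=6,fy=6,interpolation=cv2.INTER_CUBIC)
cv2.imwrite('pics/knob.png',im[:,:,::-1])
E
```

```text
(no output)
```

View pics/knob.png

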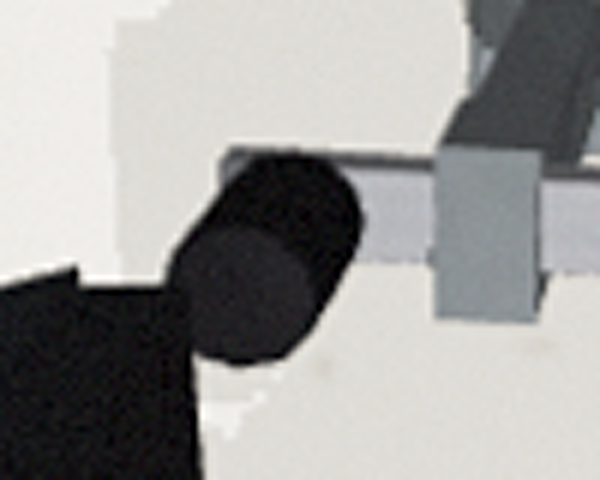

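```bash
python3 - <<'E'
from h import *
a=load('w2'); t=load('top1')
print(tri(a,(225.5,284.2),t,(493.3,321)), onz(a,(225.5,284.2),.13), 'post',onz(a,(266.3,274.2),.103))
k=onz(a,(225.5,284.2),.13)
go([k[0],k[1],.16],0)
E
```

```text
(array([ 0.40088488, -0.26916053,  0.13301961]), np.float64(0.003020591148196615)) [ 0.40029341 -0.27356777  0.13      ] post [ 0.42670719 -0.27549935  0.103     ]
rows [-0.0008 -0.0004  0.0044] [-0.0354 -0.19    0.0807] n>= 6
```

```bash
python3 inch.py '[[0,0,0,-0.036,-0.19,0.05,0.6],[0,0,0,-0.036,-0.19,0.05,0.6],[0,0,0,-0.036,-0.19,0.05,0.6],[0,0,0,-0.036,-0.19,0.05,0.6],[0,0,0,-0.036,-0.19,0.05,0.6],[0,0,0,-0.036,-0.19,0.05,0.6],[0,0,0,-0.036,-0.19,0.13,0.6],[0,0,0,-0.036,-0.19,0.13,0.6],[0,0,0,-0.036,-0.19,0.13,0.6],[0,0,0,-0.036,-0.19,0.13,0.6]]' 
python3 inch.py '[[0,0,0,0,0,0,0],[0,0,0,0,0,0,0],[0,0,0,0,0,0,0],[0,0,0,0,0,0,0],[0,0,0,0,0,0,0],[0,0,0,0,0,0,0]]' 20
python3 inch.py '[[0,0,0,0,-0.01,0,0],[0,0,0,0,-0.02,0,0],[0,0,0,0.001,-0.03,0,0],[0,0,0,0.002,-0.036,0,0],[0,0,0,0.002,-0.038,0,0],[0,0,0,0.002,-0.04,0,0],[0,0,0,0.002,-0.04,0,0]]'
```

```text
t: 4.18
eef_pos: [0.3996, -0.2739, 0.1102]
orientation: [-2.216, -2.222, -0.0]
wrist_force: [0.3, -0.6, 0.0]
width: 0.6
grip_force: 0.0
t: 4.68
eef_pos: [0.4011, -0.2757, 0.1117]
orientation: [2.217, 2.224, -0.001]
wrist_force: [-0.5, 0.3, 5.1]
width: 0.218
grip_force: 20.0
t: 5.27
eef_pos: [0.3634, -0.2737, 0.1117]
orientation: [2.215, 2.218, 0.007]
wrist_force: [14.9, 2.9, -1.1]
width: 0.22
grip_force: 20.0
```

```bash
python3 inch.py '[[0,0,0,0,0,0,0.6],[0,0,0,0,0,0,0.6],[0,0,0,0,0,0,0.6],[0,0,0,0,0,-0.05,0.6],[0,0,0,0,0,-0.1,0.6],[0,0,0,0,0,-0.1,0.6]]'; python3 -c "
from h import *
go([.53,-.2,.24],0)"
```

```text
t: 5.77
eef_pos: [0.3615, -0.2748, 0.2151]
orientation: [2.215, 2.221, -0.002]
wrist_force: [0.1, -0.8, 0.6]
width: 0.596
grip_force: 0.0
rows [0.0027 0.0041 0.0029] [ 0.0742  0.1688 -0.0247] n>= 5
```

```bash
python3 inch.py '[[0.003,0.004,0.003,0.037,0.12,-0.025,1],[0.003,0.004,0.003,0.037,0.12,-0.025,1],[0.003,0.004,0.003,0.037,0.12,-0.025,1],[0.003,0.004,0.003,0.037,0.12,-0.025,1],[0.003,0.004,0.003,0.037,0.12,-0.025,1],[0.003,0.004,0.003,0.037,0.12,-0.025,1]]'; python3 -c "
from h import *
cam('wrist','w4')"; python3 inch.py '[[0,0,0,0,0.1,0,1],[0,0,0,0,0.1,0,1],[0,0,0,0,0.1,0,1],[0,0,0,0,0.1,0,1],[0,0,0,0,0.1,0,1],[0,0,0,0,0.1,0,1]]'; python3 -c "
from h import *
cam('wrist','w5')
a=load('w4')['img'][130:280,240:510];b=load('w5')['img'][130:280,140:410]
cv2.imwrite('pics/w45.png',np.vstack([cv2.resize(x,None,fx=2,fy=2,interpolation=cv2.INTER_CUBIC) for x in(a,b)])[:,:,::-1])"
```

```text
t: 6.27
eef_pos: [0.4797, -0.2356, 0.2348]
orientation: [-2.215, -2.217, 0.0]
wrist_force: [-0.2, 0.7, 0.1]
width: 0.995
grip_force: 0.0
t: 6.82
eef_pos: [0.5788, -0.2364, 0.2348]
orientation: [-2.218, -2.215, 0.0]
wrist_force: [-0.6, -0.5, 0.8]
width: 0.998
grip_force: 0.0
```

View pics/w45.png

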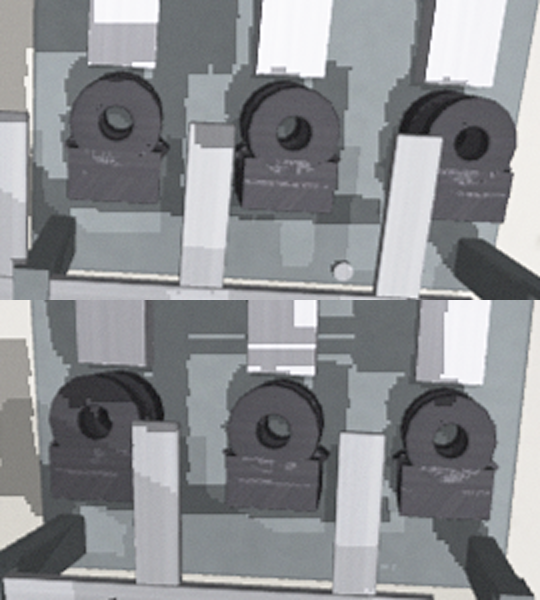

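```bash
python3 - <<'E'
from h import *
a,b=load('w4'),load('w5')
A=np.array([(118,121),(294,132),(471,143)])/2+[240,130]-.25
B=np.array([(95,121),(273,130),(450,133)])/2+[140,130]-.25
P=[]
for u,v in zip(A,B):
    p,g=tri(a,u,b,v); pa,pb=onz(a,u,.05),onz(b,v,.05); print(np.round(p,4),round(g,4),np.round(pa,4),np.round(pb,4)); P.append((pa+pb)/2)
P=np.array(P); m=P.mean(0); d=P[2]-P[0]; print('centre',m,'len',np.linalg.norm(d),'yaw of rack y deg',np.degrees(np.arctan2(d[1],d[0])))
# base plate near(-y) edge & +x... tongue/keeper etc: bar
for n,c,u in(('postw4',a,(240+50/2,130+0)),):pass
E
```

```text
[ 0.459  -0.2109  0.052 ] 0.0003 [ 0.4589 -0.2108  0.05  ] [ 0.4582 -0.2115  0.05  ]
[ 0.5377 -0.2157  0.0496] 0.0 [ 0.5376 -0.2156  0.05  ] [ 0.5378 -0.2156  0.05  ]
[ 0.617  -0.2186  0.0508] 0.0017 [ 0.6173 -0.2205  0.05  ] [ 0.6171 -0.217   0.05  ]
centre [ 0.53782762 -0.21516447  0.05      ] len 0.1588564720845565 yaw of rack y deg -2.74500120092363
```

```bash
python3 inch.py '[[0,0,0,0.206,-0.08,0,1],[0,0,0,0.206,-0.08,0,1],[0,0,0,0.206,-0.08,0,1],[0,0,0,0.206,-0.08,0,1],[0,0,0,0.206,-0.08,0,1],[0,0,0,0.206,-0.08,0,1],[0,0,0,0.206,-0.08,0,1],[0,0,0,0.206,-0.08,0,1]]'; python3 -c "
from h import *
cam('wrist','w6')"; python3 inch.py '[[0,0,0,0,0.1,0,1],[0,0,0,0,0.1,0,1],[0,0,0,0,0.1,0,1],[0,0,0,0,0.1,0,1],[0,0,0,0,0.1,0,1],[0,0,0,0,0.1,0,1]]'; python3 -c "
from h import *
cam('wrist','w7')
a=load('w6')['img'][0:280,100:640];b=load('w7')['img'][0:280,0:540]
cv2.imwrite('pics/w67.png',np.vstack([a,b])[:,:,::-1])"
```

```text
t: 7.53
eef_pos: [0.5003, -0.0302, 0.2371]
orientation: [-2.218, -2.22, -0.001]
wrist_force: [1.1, -1.6, -1.0]
width: 1.003
grip_force: 0.0
t: 8.08
eef_pos: [0.5998, -0.0311, 0.2355]
orientation: [-2.219, -2.215, 0.001]
wrist_force: [0.0, 0.7, 0.2]
width: 1.001
grip_force: 0.0
```

View pics/w67.png

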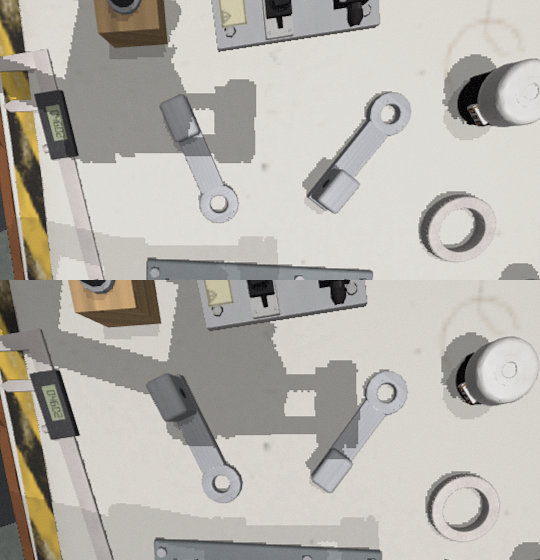

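```bash
python3 - <<'E'
from h import *
a,b=load('w6')['img'],load('w7')['img']
k=lambda i,x,y:cv2.resize(i[y:y+70,x:x+95],None,fx=4,fy=4,interpolation=cv2.INTER_CUBIC)
o=np.vstack([np.hstack([k(a,240,80),k(a,400,150)]),np.hstack([k(b,130,85),k(b,290,155)])])
cv2.imwrite('pics/lugs.png',o[:,:,::-1])
def holes(im,x0,x1,y0,y1):
    h=cv2.HoughCircles(cv2.resize(cv2.cvtColor(im[y0:y1,x0:x1],cv2.COLOR_RGB2GRAY),None,fx=4,fy=4,interpolation=cv2.INTER_CUBIC),cv2.HOUGH_GRADIENT_ALT,1,40,param1=150,param2=.6,minRadius=25,maxRadius=100)
    if h is not None:
        for v in h[0]: print((v[:2]+.5)/4-.5+[x0,y0],v[2]/4)
for im,w in((a,(290,350,170,230)),(b,(190,255,170,230)),(a,(450,525,75,150)),(b,(350,420,75,150))): print('--');holes(im,*w)
E
```

```text
--
[318.625 203.875] 19.092173
[318.625 203.875] 8.833306
--
[221.875 202.875] 20.06457
[221.875 202.875] 7.4883285
[221.875 202.875] 9.778852
--
[486.875 113.875] 22.91326
[486.875 113.875] 7.87828
--
[384.375 112.125] 21.860126
[384.375 112.125] 8.669528
```

View pics/lugs.png

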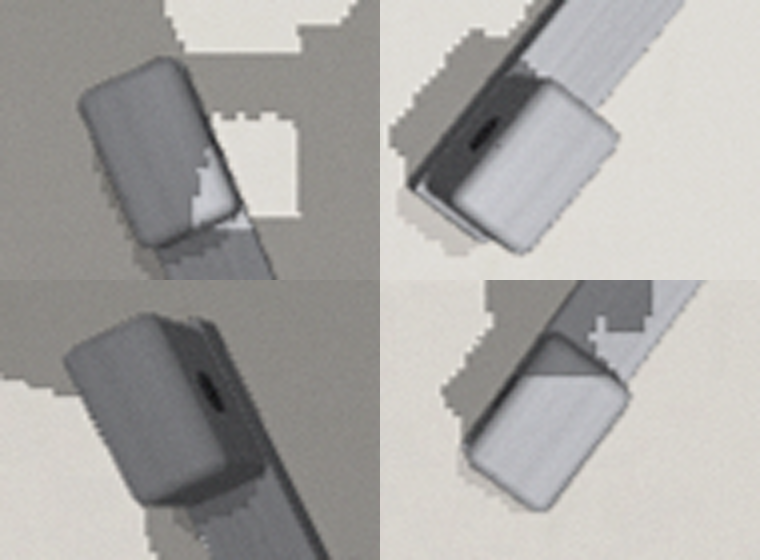

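```bash
python3 - <<'E'
from h import *
a,b=load('w6'),load('w7')
for n,ea,eb,la,lb in(('near',(318.6,203.9),(221.9,202.9),(280,118.2),(167,118)),('far',(486.9,113.9),(384.4,112.1),(439,191),(332.3,190.5))):
    pe,ge=tri(a,ea,b,eb); pl,gl=tri(a,la,b,lb)
    e=(onz(a,ea,.012)+onz(b,eb,.012))/2; l=(onz(a,la,.042)+onz(b,lb,.042))/2
    d=e-l; print(n,'tri',np.round(pe,4),round(ge,4),np.round(pl,4),round(gl,4)); print('  eye',e,'lug',l,'dist',np.hypot(*d[:2]),'dir',np.degrees(np.arctan2(d[1],d[0])))
E
```

```text
near tri [ 0.4975 -0.025   0.0064] 0.0004 [0.4638 0.056  0.0404] 0.0002
  eye [ 0.49826862 -0.02412893  0.012     ] lug [0.46414629 0.05592988 0.042     ] dist 0.08702727038058679 dir -66.9155278254878
far tri [0.6597 0.0626 0.0073] 0.0003 [ 0.6094 -0.008   0.0396] 0.0001
  eye [0.65832442 0.06224492 0.012     ] lug [ 0.60897199 -0.00765818  0.042     ] dist 0.08556930311351116 dir 54.777444695310315
```

```bash
python3 -c "
from h import *
go([.464,.056,.09],23.1)"
```

```text
rows [-0.0034 -0.0049 -0.4044] [ 0.0861 -0.1351  0.1467] n>= 6
```

```bash
python3 inch.py '[[-0.003,-0.005,-0.404,0.086,-0.135,0.147,0.7],[-0.003,-0.005,-0.404,0.086,-0.135,0.147,0.7],[-0.003,-0.005,-0.404,0.086,-0.135,0.147,0.7],[-0.003,-0.005,-0.404,0.086,-0.135,0.147,0.7],[-0.003,-0.005,-0.404,0.086,-0.135,0.147,0.7],[-0.003,-0.005,-0.404,0.086,-0.135,0.147,0.7],[-0.003,-0.005,-0.404,0.086,-0.135,0.147,0.7],[-0.003,-0.005,-0.404,0.086,-0.135,0.147,0.7]]' 
python3 -c "
from h import *
go([.464,.056,.014],23.1)"
```

```text
t: 8.8
eef_pos: [0.466, 0.0562, 0.091]
orientation: [1.729, 2.62, 0.002]
wrist_force: [1.5, 0.5, 0.0]
width: 0.705
grip_force: 0.0
rows [0.0024 0.0019 0.0009] [ 0.0007 -0.0021  0.077 ] n>= 2
```

```bash
python3 inch.py '[[0,0,0,0.001,-0.002,0.03,0.7],[0,0,0,0.001,-0.002,0.06,0.7],[0,0,0,0.001,-0.002,0.077,0.7],[0,0,0,0.001,-0.002,0.077,0.7],[0,0,0,0.001,-0.002,0.077,0.7]]' 
python3 inch.py '[[0,0,0,0,0,0,0.1],[0,0,0,0,0,0,0.1],[0,0,0,0,0,0,0.1],[0,0,0,0,0,0,0.1],[0,0,0,0,0,0,0.1],[0,0,0,0,0,0,0.1]]' 50
python3 inch.py '[[0,0,0,0,0,-0.03,0.1],[0,0,0,0,0,-0.06,0.1],[0,0,0,0,0,-0.09,0.1],[0,0,0,0,0,-0.09,0.1],[0,0,0,0,0,-0.09,0.1]]'
python3 -c "
from h import *
y=np.array([.4579,-.2113]);x=np.array([-.0479,-.9989])
go([*(y-x*.146),.10],-2.75)"
```

```text
t: 9.22
eef_pos: [0.4649, 0.0558, 0.0139]
orientation: [1.731, 2.619, 0.001]
wrist_force: [-0.2, 0.1, 0.5]
width: 0.698
grip_force: 0.0
t: 9.72
eef_pos: [0.4632, 0.0568, 0.0133]
orientation: [1.73, 2.621, 0.001]
wrist_force: [-0.2, 0.4, 2.9]
width: 0.273
grip_force: 9.1
t: 10.13
eef_pos: [0.4641, 0.0567, 0.1043]
orientation: [1.728, 2.618, 0.003]
wrist_force: [0.2, 0.4, -1.7]
width: 0.268
grip_force: 50.0
rows [0.0045 0.0016 0.4521] [-0.1126 -0.0474  0.0044] n>= 4
```

```bash
python3 inch.py '[[0.004,0.002,0.452,-0.113,-0.047,0.004,0.1],[0.004,0.002,0.452,-0.113,-0.047,0.004,0.1],[0.004,0.002,0.452,-0.113,-0.047,0.004,0.1],[0.004,0.002,0.452,-0.113,-0.047,0.004,0.1],[0.004,0.002,0.452,-0.113,-0.047,0.004,0.1],[0.004,0.002,0.452,-0.113,-0.047,0.004,0.1],[0.004,0.002,0.452,-0.113,-0.047,0.004,0.1]]'
python3 -c "
from h import *
cam('scene','s1');cam('wrist','w8')
y=np.array([.4579,-.2113]);x=np.array([-.0479,-.9989])
go([*(y-x*.146),.04],-2.75)
a=load('s1')['img'][130:330,300:520]
cv2.imwrite('pics/s1c.png',np.hstack([cv2.resize(a,None,fx=2,fy=2),load('w8')['img'][:400,140:500]])[:,:,::-1])"
```

```text
t: 10.72
eef_pos: [0.4631, -0.0644, 0.0977]
orientation: [-2.267, -2.167, 0.004]
wrist_force: [-0.4, -0.5, -2.6]
width: 0.267
grip_force: 50.0
rows [-0.0047 -0.0014  0.0033] [-0.0012  0.0016  0.0583] n>= 2
```

View pics/s1c.png

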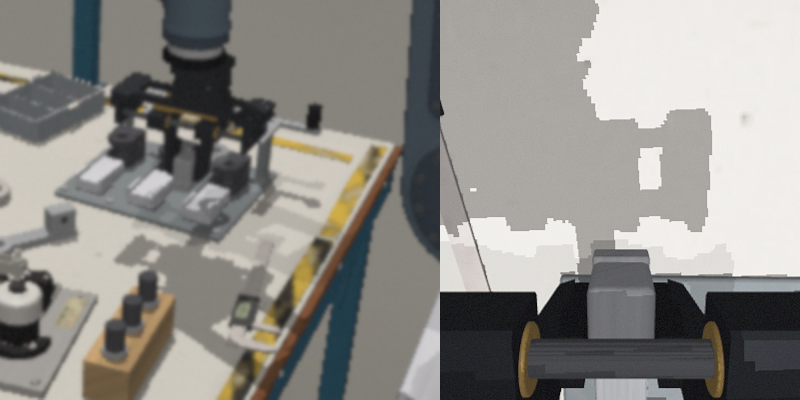

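```bash
python3 inch.py '[[-0.005,-0.001,0.003,-0.001,0.002,0.03,0.1],[-0.005,-0.001,0.003,-0.001,0.002,0.058,0.1],[-0.005,-0.001,0.003,-0.001,0.002,0.058,0.1],[-0.005,-0.001,0.003,-0.001,0.002,0.058,0.1]]'
python3 inch.py '[[0,0,0,-0.015,0,0,0.1],[0,0,0,-0.03,0,0,0.1],[0,0,0,-0.045,0,0,0.1],[0,0,0,-0.054,0,0,0.1],[0,0,0,-0.056,0,0,0.1],[0,0,0,-0.057,0,0,0.1],[0,0,0,-0.057,0,0,0.1]]'
python3 -c "
from h import *
y=np.array([.4579,-.2113]);x=np.array([-.0479,-.9989])
go([*(y-x*.088),.038],-2.75)"
```

```text
t: 11.15
eef_pos: [0.4648, -0.0654, 0.0402]
orientation: [-2.274, -2.165, 0.001]
wrist_force: [0.5, 0.2, -2.2]
width: 0.269
grip_force: 49.9
t: 11.73
eef_pos: [0.4587, -0.1087, 0.0389]
orientation: [-2.261, -2.147, -0.018]
wrist_force: [6.9, 59.1, 1.0]
width: 0.26
grip_force: 50.6
rows [-0.0093 -0.0245 -0.0034] [-0.0145  0.0042  0.0005] n>= 1
```

```bash
python3 inch.py '[[0,0,0,0.02,0,0,0.1],[0,0,0,0.035,0,0,0.1],[0,0,0,0.046,0,0,0.1],[0,0,0,0.046,0,0,0.1],[0,0,0,0.046,0,-0.02,0.1],[0,0,0,0.046,0,-0.04,0.1],[0,0,0,0.046,0,-0.06,0.1],[0,0,0,0.046,0,-0.06,0.1]]'
python3 -c "
from h import *
cam('scene','s2');cam('wrist','w9')
y=np.array([.4579,-.2113]);x=np.array([-.0479,-.9989])
go([*(y-x*.135),.04],-2.75)
a=load('s2')['img'][160:270,330:480]
cv2.imwrite('pics/s2c.png',np.hstack([cv2.resize(a,None,fx=3.5,fy=3.5,interpolation=cv2.INTER_CUBIC),load('w9')['img'][15:400,200:440]])[:,:,::-1])"
```

```text
t: 12.4
eef_pos: [0.4683, -0.0795, 0.1054]
orientation: [2.271, 2.158, 0.006]
wrist_force: [1.7, -1.1, -1.7]
width: 0.259
grip_force: 49.8
rows [ 0.0044  0.0015 -0.0034] [ 0.0021 -0.0021  0.0619] n>= 2
```

View pics/s2c.png

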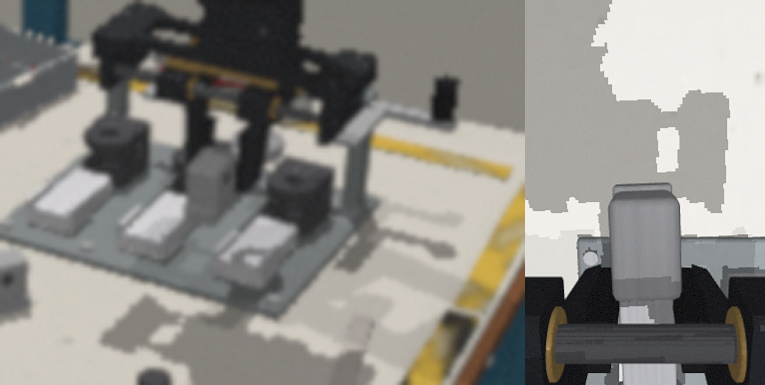

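```bash
cat >> h.py <<'E'
def tool(c,uv,zt):
    H=c["hand_eye"] if "hand_eye" in c else np.array([[-0.0002,0.9657,0.2595,0.0666],[1,0.0001,0.0005,-0.0001],[0.0005,0.2595,-0.9657,-0.1464],[0,0,0,1]])
    d=H[:3,:3]@np.array([(uv[0]-c["cx"])/c["f"],-(uv[1]-c["cy"])/c["f"],-1]); o=H[:3,3]; return o+d*(zt-o[2])/d[2]
E
python3 - <<'E'
from h import *
a,b=load('w8'),load('w9')
for z in(-.028,-.02,-.035):
  print(z,'w8',[np.round(tool(a,(320,v),z),4) for v in(262,290)],'w9',[np.round(tool(b,(345,v),z),4) for v in(198,213,313)])
for c in(a,b):
  g=cv2.cvtColor(c['img'],cv2.COLOR_RGB2GRAY)[:,300:335].astype(int).mean(1); print([(i,int(g[i])) for i in range(170,340,3)])
E
```

```text
-0.028 w8 [array([ 0.0274, -0.0004, -0.028 ]), array([ 0.0173, -0.0004, -0.028 ])] w9 [array([ 0.049 ,  0.0076, -0.028 ]), array([ 0.0441,  0.0077, -0.028 ]), array([ 0.0087,  0.0083, -0.028 ])]
-0.02 w8 [array([ 0.0248, -0.0005, -0.02  ]), array([ 0.014 , -0.0005, -0.02  ])] w9 [array([ 0.0478,  0.0081, -0.02  ]), array([ 0.0426,  0.0082, -0.02  ]), array([ 0.0048,  0.0088, -0.02  ])]
-0.035 w8 [array([ 0.0297, -0.0004, -0.035 ]), array([ 0.0202, -0.0004, -0.035 ])] w9 [array([ 0.05  ,  0.0071, -0.035 ]), array([ 0.0454,  0.0072, -0.035 ]), array([ 0.0121,  0.0078, -0.035 ])]
[(170, 167), (173, 167), (176, 167), (179, 167), (182, 167), (185, 168), (188, 167), (191, 167), (194, 167), (197, 166), (200, 167), (203, 167), (206, 167), (209, 167), (212, 168), (215, 168), (218, 167), (221, 167), (224, 167), (227, 167), (230, 176), (233, 210), (236, 210), (239, 205), (242, 188), (245, 186), (248, 191), (251, 88), (254, 90), (257, 127), (260, 137), (263, 89), (266, 91), (269, 92), (272, 94), (275, 94), (278, 94), (281, 94), (284, 93), (287, 106), (290, 129), (293, 117), (296, 115), (299, 113), (302, 114), (305, 113), (308, 114), (311, 113), (314, 113), (317, 113), (320, 113), (323, 113), (326, 113), (329, 113), (332, 112), (335, 112), (338, 90)]
[(170, 168), (173, 174), (176, 175), (179, 173), (182, 173), (185, 173), (188, 167), (191, 168), (194, 167), (197, 163), (200, 106), (203, 147), (206, 90), (209, 88), (212, 91), (215, 121), (218, 137), (221, 144), (224, 147), (227, 146), (230, 146), (233, 145), (236, 146), (239, 146), (242, 145), (245, 144), (248, 144), (251, 144), (254, 144), (257, 144), (260, 144), (263, 144), (266, 142), (269, 142), (272, 141), (275, 141), (278, 141), (281, 140), (284, 141), (287, 140), (290, 140), (293, 117), (296, 113), (299, 113), (302, 112), (305, 112), (308, 112), (311, 111), (314, 102), (317, 112), (320, 113), (323, 161), (326, 160), (329, 160), (332, 163), (335, 174), (338, 137)]
```

```bash
python3 inch.py '[[0.004,0.001,-0.003,0.112,0,0,0.1],[0.004,0.001,-0.003,0.112,0,0,0.1],[0.004,0.001,-0.003,0.112,0,0,0.1],[0.004,0.001,-0.003,0.112,0,0,0.1],[0.004,0.001,-0.003,0.112,0,0.05,0.1],[0.004,0.001,-0.003,0.112,0,0.08,0.1],[0.004,0.001,-0.003,0.112,0,0.09,0.1],[0.004,0.001,-0.003,0.112,0,0.09,0.1]]'
python3 inch.py '[[0,0,0,0,0,0,0.2],[0,0,0,0,0,0,0.5],[0,0,0,0,0,0,0.7],[0,0,0,0,0,0,0.7],[0,0,0,0,0,-0.05,0.7],[0,0,0,0,0,-0.1,0.7],[0,0,0,-0.03,0,-0.18,0.7],[0,0,0,-0.06,0,-0.22,0.7],[0,0,0,-0.06,0,-0.22,0.7],[0,0,0,-0.06,0,-0.22,0.7],[0,0,0,-0.06,0,-0.22,0.7],[0,0,0,-0.06,0,-0.22,0.7]]'
python3 - <<'E'
from h import *
c=cam('wrist','w10')
print(proj(c,[.464,.055,.042]),proj(c,[.46,-.03,.012]))
E
```

```text
t: 13.17
eef_pos: [0.4691, 0.0339, 0.0087]
orientation: [-2.269, -2.163, 0.008]
wrist_force: [0.3, -0.4, -1.9]
width: 0.262
grip_force: 50.0
t: 14.17
eef_pos: [0.4695, -0.0266, 0.2325]
orientation: [2.275, 2.165, 0.002]
wrist_force: [-0.0, 0.5, -0.0]
width: 0.7
grip_force: 0.0
[309.60830377 123.3511085 ] [311.28079904 213.45872524]
```

View pics/w10.png

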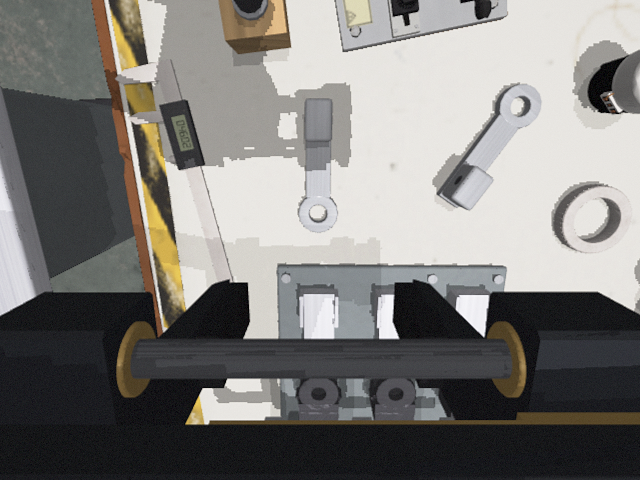

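```bash
cat >> h.py <<'E'
def eye(im,x0,x1,y0,y1):
    h=cv2.HoughCircles(cv2.resize(cv2.cvtColor(np.ascontiguousarray(im[y0:y1,x0:x1]),cv2.COLOR_RGB2GRAY),None,fx=4,fy=4,interpolation=cv2.INTER_CUBIC),cv2.HOUGH_GRADIENT_ALT,1,40,param1=150,param2=.6,minRadius=25,maxRadius=100)
    return None if h is None else [(np.round((v[:2]+.5)/4-.5+[x0,y0],2),v[2]/4) for v in h[0]]
E
python3 - <<'E'
from h import *
c=load('w10'); print(eye(c['img'],285,350,180,245), eye(c['img'],480,560,65,140))
g=cv2.cvtColor(c['img'],cv2.COLOR_RGB2GRAY).astype(int)
print('col318',[(i,g[i,312:324].mean().astype(int)) for i in range(92,150,2)])
print('row118',[(j,g[110:125,j].mean().astype(int)) for j in range(296,342,2)])
e=eye(c['img'],285,350,180,245)[0][0]; E=onz(c,e,.012); l=onz(c,(318.5,119),.042); d=E-l
print(E,l,np.hypot(*d[:2]),np.degrees(np.arctan2(d[1],d[0])))
E
```

```text
[(array([318.12, 212.38]), np.float32(8.711848))] [(array([516.88, 105.38]), np.float32(23.414171)), (array([516.88, 105.38]), np.float32(7.595601))]
col318 [(92, np.int64(155)), (94, np.int64(156)), (96, np.int64(156)), (98, np.int64(125)), (100, np.int64(133)), (102, np.int64(142)), (104, np.int64(142)), (106, np.int64(141)), (108, np.int64(140)), (110, np.int64(140)), (112, np.int64(141)), (114, np.int64(140)), (116, np.int64(141)), (118, np.int64(139)), (120, np.int64(139)), (122, np.int64(139)), (124, np.int64(138)), (126, np.int64(137)), (128, np.int64(138)), (130, np.int64(137)), (132, np.int64(135)), (134, np.int64(135)), (136, np.int64(135)), (138, np.int64(131)), (140, np.int64(104)), (142, np.int64(104)), (144, np.int64(108)), (146, np.int64(106)), (148, np.int64(132))]
row118 [(296, np.int64(176)), (298, np.int64(155)), (300, np.int64(156)), (302, np.int64(150)), (304, np.int64(108)), (306, np.int64(121)), (308, np.int64(137)), (310, np.int64(139)), (312, np.int64(140)), (314, np.int64(137)), (316, np.int64(138)), (318, np.int64(141)), (320, np.int64(142)), (322, np.int64(141)), (324, np.int64(142)), (326, np.int64(140)), (328, np.int64(137)), (330, np.int64(121)), (332, np.int64(124)), (334, np.int64(157)), (336, np.int64(156)), (338, np.int64(156)), (340, np.int64(156))]
[ 0.46692372 -0.02924545  0.012     ] [0.47188921 0.05820609 0.042     ] 0.08759239997972307 -93.24976421019906
```

```bash
python3 -c "
from h import *
go([.472,.058,.014],-3.2)"
```

```text
rows [-0.002  -0.0009  0.0072] [ 8.370e-02 -1.000e-04  2.167e-01] n>= 6
```

```bash
python3 inch.py '[[-0.002,-0.001,0.007,0.084,0,0.04,0.7],[-0.002,-0.001,0.007,0.084,0,0.08,0.7],[-0.002,-0.001,0.007,0.084,0,0.12,0.7],[-0.002,-0.001,0.007,0.084,0,0.15,0.7],[-0.002,-0.001,0.007,0.084,0,0.18,0.7],[-0.002,-0.001,0.007,0.084,0,0.216,0.7],[-0.002,-0.001,0.007,0.084,0,0.217,0.7],[-0.002,-0.001,0.007,0.084,0,0.217,0.7]]'
python3 inch.py '[[0,0,0,0,0,0,0.1],[0,0,0,0,0,0,0.1],[0,0,0,0,0,0,0.1],[0,0,0,0,0,0,0.1],[0,0,0,0,0,0,0.1],[0,0,0,0,0,0,0.1],[0,0,0,0,0,0,0.1]]' 50
python3 inch.py '[[0,0,0,0,0,-0.03,0.1],[0,0,0,0,0,-0.06,0.1],[0,0,0,0,0,-0.06,0.1],[0,0,0,0,0,-0.06,0.1]]'
python3 -c "
from h import *
y=np.array([.4579,-.2113]);x=np.array([-.0479,-.9989])
go([*(y-x*.135),.08],-2.75)"
```

```text
t: 14.88
eef_pos: [0.4677, 0.0593, 0.0104]
orientation: [-2.275, -2.155, 0.011]
wrist_force: [-0.0, 0.6, 0.5]
width: 0.698
grip_force: 0.0
t: 15.47
eef_pos: [0.4728, 0.0581, 0.0152]
orientation: [2.281, 2.159, 0.001]
wrist_force: [-3.1, 0.3, 8.8]
width: 0.265
grip_force: 50.0
t: 15.8
eef_pos: [0.4737, 0.058, 0.0755]
orientation: [2.279, 2.157, 0.004]
wrist_force: [-1.3, 0.5, -2.1]
width: 0.27
grip_force: 49.9
rows [ 0.0038  0.0005 -0.007 ] [-0.1348 -0.0019 -0.0044] n>= 4
```

```bash
python3 inch.py '[[0.004,0,-0.007,-0.135,-0.002,-0.004,0.1],[0.004,0,-0.007,-0.135,-0.002,-0.004,0.1],[0.004,0,-0.007,-0.135,-0.002,-0.004,0.1],[0.004,0,-0.007,-0.135,-0.002,-0.004,0.1],[0.004,0,-0.007,-0.135,-0.002,-0.004,0.1],[0.004,0,-0.007,-0.135,-0.002,-0.004,0.1],[0.004,0,-0.007,-0.135,-0.002,-0.004,0.1]]'
python3 -c "
from h import *
y=np.array([.4579,-.2113]);x=np.array([-.0479,-.9989])
go([*(y-x*.135),.040],-2.75)"
```

```text
t: 16.38
eef_pos: [0.462, -0.0752, 0.0769]
orientation: [-2.27, -2.164, 0.006]
wrist_force: [0.3, 0.4, -2.2]
width: 0.273
grip_force: 49.9
rows [-0.0065 -0.0011  0.0001] [-0.0011  0.0027  0.0369] n>= 1
```

```bash
python3 inch.py '[[-0.004,0,0,-0.001,0.002,0.018,0.1],[-0.004,0,0,-0.001,0.002,0.037,0.1],[-0.004,0,0,-0.001,0.002,0.037,0.1],[-0.004,0,0,-0.001,0.002,0.037,0.1]]'
python3 inch.py '[[0,0,0,-0.008,0,0,0.1],[0,0,0,-0.016,0,0,0.1],[0,0,0,-0.022,0,0,0.1],[0,0,0,-0.022,0,0,0.1]]'
```

```text
t: 16.72
eef_pos: [0.4639, -0.076, 0.0404]
orientation: [-2.27, -2.168, 0.002]
wrist_force: [-0.0, 0.3, -2.1]
width: 0.27
grip_force: 50.0
t: 17.05
eef_pos: [0.4641, -0.1011, 0.0417]
orientation: [2.274, 2.165, -0.0]
wrist_force: [0.8, 0.3, -1.4]
width: 0.267
grip_force: 50.0
```

```bash
python3 inch.py '[[0,0,0,-0.008,0,0,0.1],[0,0,0,-0.014,0,0.001,0.1],[0,0,0,-0.018,0,0.001,0.1],[0,0,0,-0.021,0,0.001,0.1],[0,0,0,-0.023,0,0.001,0.1],[0,0,0,-0.023,0,0.001,0.1]]'
```

```text
t: 17.55
eef_pos: [0.4625, -0.1229, 0.04]
orientation: [-2.275, -2.167, 0.001]
wrist_force: [-0.3, 0.4, -1.8]
width: 0.271
grip_force: 50.0
```

```bash
python3 inch.py '[[0,0,0,-0.001,0,0,0.1],[0,0,0,-0.002,0,0.001,0.1],[0,0,0,-0.002,0,0.001,0.1],[0,0,0,-0.002,0,0.002,0.1]]';  python3 inch.py '[[0,0,0,-0.001,0,0,0.1],[0,0,0,-0.002,0,0,0.1],[0,0,0,-0.002,0,0,0.1]]'
```

```text
t: 17.88
eef_pos: [0.4623, -0.1241, 0.039]
orientation: [-2.273, -2.167, 0.001]
wrist_force: [-10.4, 5.3, 27.2]
width: 0.265
grip_force: 50.0
t: 18.13
eef_pos: [0.4623, -0.1244, 0.039]
orientation: [-2.272, -2.165, -0.003]
wrist_force: [-4.0, 12.6, 17.0]
width: 0.267
grip_force: 50.0
```

```bash
python3 inch.py '[[0,0,0,0.002,0,-0.001,0.3],[0,0,0,0.002,0,-0.001,0.45],[0,0,0,0.002,0,-0.001,0.45],[0,0,0,0.002,0,-0.05,0.45],[0,0,0,0.002,0,-0.09,0.45],[0,0,0,0.002,0.07,-0.13,0.45],[0,0,0,0.02,0.11,-0.17,0.45],[0,0,0,0.06,0.14,-0.195,0.7],[0,0,0,0.095,0.14,-0.195,0.7],[0,0,0,0.095,0.14,-0.195,0.7],[0,0,0,0.095,0.14,-0.195,0.7],[0,0,0,0.095,0.14,-0.195,0.7]]'
python3 - <<'E'
from h import *
c=cam('wrist','w11'); u=proj(c,[.658,.062,.012]).astype(int); print(u,proj(c,[.609,-.008,.042]))
e=eye(c['img'],u[0]-40,u[0]+40,max(u[1]-40,0),u[1]+40);print(e)
if e: print(onz(c,e[0][0],.012))
t=cam('top','top2'); print([proj(t,p) for p in([.658,.062,.012],[.461,.36,.012])], eye(t['img'],310,360,190,230),eye(t['img'],185,220,275,310))
E
```

```text
t: 19.13
eef_pos: [0.6085, -0.0369, 0.2341]
orientation: [2.269, 2.17, 0.002]
wrist_force: [-0.8, -0.4, 0.4]
width: 0.7
grip_force: 0.0
[368 102] [319.61544068 183.57283532]
[(array([370.62, 100.88]), np.float32(21.738007)), (array([370.62, 100.88]), np.float32(19.665632)), (array([370.62, 100.88]), np.float32(9.853271)), (array([370.62, 100.88]), np.float32(7.709872))]
[0.66003287 0.06335566 0.012     ]
[array([330.46777279, 208.86830752]), array([202.90218422, 292.02064771])] None [(array([200.12, 292.12]), np.float32(8.963111))]
```

```bash
python3 inch.py '[[0,0,-1.3,0,0,0.05,0.7],[0,0,-1.3,0,0,0.05,0.7],[0,0,-1.3,0,0,0.05,0.7],[0,0,-1.3,0,0,0.05,0.7],[0,0,-1.3,0,0,0.05,0.7],[0,0,-1.3,0,0,0.05,0.7],[0,0,-1.3,0,0,0.05,0.7],[0,0,-1.3,0,0,0.05,0.7],[0,0,-1.3,0,0,0.05,0.7],[0,0,-1.3,0,0,0.05,0.7],[0,0,-1.3,0,0,0.05,0.7],[0,0,-1.3,0,0,0.05,0.7]]'
python3 inch.py '[[0,0,-1.27,0,0,0.04,0.7],[0,0,-1.27,0,0,0.04,0.7],[0,0,-1.27,0,0,0.04,0.7],[0,0,-1.27,0,0,0.04,0.7],[0,0,-1.27,0,0,0.04,0.7],[0,0,-1.27,0,0,0.04,0.7],[0,0,-1.27,0,0,0.04,0.7],[0,0,-1.27,0,0,0.04,0.7],[0,0,-1.27,0,0,0.04,0.7],[0,0,-1.27,0,0,0.04,0.7],[0,0,-1.27,0,0,0.04,0.7],[0,0,-1.27,0,0,0.04,0.7]]'
python3 -c "
from h import *
go([.6085,-.009,.09],144.8)"
```

```text
t: 20.23
eef_pos: [0.6051, -0.0399, 0.1814]
orientation: [-0.499, -3.099, 0.001]
wrist_force: [-0.1, -0.6, -0.5]
width: 0.701
grip_force: 0.0
t: 21.23
eef_pos: [0.6059, -0.0391, 0.1422]
orientation: [1.431, -2.795, -0.001]
wrist_force: [0.4, 0.4, -0.8]
width: 0.701
grip_force: 0.0
rows [ 0.0014 -0.001  -0.0099] [-0.0261  0.0154  0.0522] n>= 2
```

```bash
python3 inch.py '[[0,0,-0.01,-0.026,0.015,0.03,0.7],[0,0,-0.01,-0.026,0.015,0.052,0.7],[0,0,-0.01,-0.026,0.015,0.052,0.7],[0,0,-0.01,-0.026,0.015,0.09,0.7],[0,0,-0.01,-0.026,0.015,0.128,0.7],[0,0,-0.01,-0.026,0.015,0.128,0.7],[0,0,-0.01,-0.026,0.015,0.128,0.7]]'
python3 inch.py '[[0,0,0,0,0,0,0.1],[0,0,0,0,0,0,0.1],[0,0,0,0,0,0,0.1],[0,0,0,0,0,0,0.1],[0,0,0,0,0,0,0.1],[0,0,0,0,0,0,0.1],[0,0,0,0,0,0,0.1]]' 50
python3 inch.py '[[0,0,0,0,0,-0.03,0.1],[0,0,0,0,0,-0.06,0.1],[0,0,0,0,0,-0.1,0.1],[0,0,0,0,0,-0.1,0.1],[0,0,0,0,0,-0.1,0.1]]'
python3 -c "
from h import *
cam('wrist','w12')
y=np.array([.6177,-.2190]);x=np.array([-.0479,-.9989])
go([*(y-x*.135),.11],-2.75)"
```

```text
t: 21.82
eef_pos: [0.6076, -0.0088, 0.0136]
orientation: [1.446, -2.783, -0.005]
wrist_force: [0.6, -0.3, 1.4]
width: 0.7
grip_force: 0.0
t: 22.4
eef_pos: [0.6099, -0.0084, 0.0158]
orientation: [-1.452, 2.786, -0.001]
wrist_force: [-1.8, 0.4, 5.7]
width: 0.27
grip_force: 49.9
t: 22.82
eef_pos: [0.6112, -0.0088, 0.1172]
orientation: [-1.451, 2.783, -0.005]
wrist_force: [1.0, -0.6, -4.1]
width: 0.268
grip_force: 49.9
rows [-6.0000e-04 -2.0000e-04  2.5801e+00] [ 0.0536 -0.0555  0.0048] n>= 21
```

```bash
python3 inch.py '[[0,0,1.3,0,0,0,0.1],[0,0,1.3,0,0,0,0.1],[0,0,1.3,0,0,0,0.1],[0,0,1.3,0,0,0,0.1],[0,0,1.3,0,0,0,0.1],[0,0,1.3,0,0,0,0.1],[0,0,1.3,0,0,0,0.1],[0,0,1.3,0,0,0,0.1],[0,0,1.3,0,0,0,0.1],[0,0,1.3,0,0,0,0.1],[0,0,1.3,0,0,0,0.1],[0,0,1.3,0,0,0,0.1]]'
python3 inch.py '[[0,0,1.28,0,0,0,0.1],[0,0,1.28,0,0,0,0.1],[0,0,1.28,0,0,0,0.1],[0,0,1.28,0,0,0,0.1],[0,0,1.28,0,0,0,0.1],[0,0,1.28,0,0,0,0.1],[0,0,1.28,0,0,0,0.1],[0,0,1.28,0,0,0,0.1],[0,0,1.28,0,0,0,0.1],[0,0,1.28,0,0,0,0.1],[0,0,1.28,0,0,0,0.1],[0,0,1.28,0,0,0,0.1]]'
python3 - <<'E'
from h import *
c=cam('wrist','w13')
y=np.array([.6177,-.2190]);x=np.array([-.0479,-.9989])
go([*(y-x*.135),.075],-2.75)
g=cv2.cvtColor(c['img'],cv2.COLOR_RGB2GRAY).astype(int)[:,308:328].mean(1)
print([(i,int(g[i])) for i in range(240,320,3)],[np.round(tool(c,(320,v),-.027)[0],4) for v in(280,285,290,295)])
E
```

```text
t: 23.87
eef_pos: [0.6074, -0.008, 0.1116]
orientation: [-0.531, -3.09, -0.0]
wrist_force: [-0.8, -0.1, -3.1]
width: 0.267
grip_force: 49.9
t: 24.87
eef_pos: [0.6082, -0.0081, 0.1127]
orientation: [-2.271, -2.166, 0.004]
wrist_force: [-1.1, 1.0, -4.3]
width: 0.269
grip_force: 49.9
rows [-0.0037 -0.0005  0.0025] [-0.0752  0.0194  0.0379] n>= 3
[(240, 204), (243, 205), (246, 163), (249, 90), (252, 85), (255, 134), (258, 130), (261, 91), (264, 91), (267, 93), (270, 94), (273, 95), (276, 94), (279, 94), (282, 99), (285, 123), (288, 134), (291, 137), (294, 112), (297, 113), (300, 113), (303, 113), (306, 113), (309, 113), (312, 113), (315, 113), (318, 112)] [np.float64(0.0201), np.float64(0.0183), np.float64(0.0164), np.float64(0.0146)]
```

```bash
python3 inch.py '[[-0.004,0,0.002,-0.075,0.019,0,0.1],[-0.004,0,0.002,-0.075,0.019,0,0.1],[-0.004,0,0.002,-0.075,0.019,0,0.1],[-0.004,0,0.002,-0.075,0.019,0.02,0.1],[-0.004,0,0.002,-0.075,0.019,0.038,0.1],[-0.004,0,0.002,-0.075,0.019,0.038,0.1],[-0.004,0,0.002,-0.075,0.019,0.038,0.1]]'
python3 -c "
from h import *
y=np.array([.6177,-.2190]);x=np.array([-.0479,-.9989])
go([*(y-x*.135),.0405],-2.75)"
```

```text
t: 25.5
eef_pos: [0.6233, -0.0837, 0.075]
orientation: [-2.274, -2.166, -0.001]
wrist_force: [-0.7, -0.6, -3.6]
width: 0.266
grip_force: 49.9
rows [-0.0007 -0.0011 -0.0007] [-0.0004  0.0009  0.0345] n>= 1
```

```bash
python3 inch.py '[[0,0,0,0,0.001,0.018,0.1],[0,0,0,0,0.001,0.034,0.1],[0,0,0,0,0.001,0.034,0.1],[0,0,0,0,0.001,0.034,0.1]]'
python3 inch.py '[[0,0,0,-0.008,0,0,0.1],[0,0,0,-0.016,0,0,0.1],[0,0,0,-0.022,0,0,0.1],[0,0,0,-0.022,0,0,0.1]]'
python3 inch.py '[[0,0,0,-0.008,0,0,0.1],[0,0,0,-0.014,0,0,0.1],[0,0,0,-0.018,0,0,0.1],[0,0,0,-0.021,0,0,0.1],[0,0,0,-0.023,0,0,0.1],[0,0,0,-0.023,0,0,0.1]]'
```

```text
t: 25.83
eef_pos: [0.6258, -0.084, 0.043]
orientation: [2.274, 2.165, 0.003]
wrist_force: [-0.1, 0.1, -3.0]
width: 0.266
grip_force: 49.9
t: 26.17
eef_pos: [0.6256, -0.1084, 0.044]
orientation: [2.274, 2.16, 0.004]
wrist_force: [1.0, 0.3, -3.2]
width: 0.267
grip_force: 49.9
t: 26.67
eef_pos: [0.6238, -0.1298, 0.0429]
orientation: [2.275, 2.163, 0.004]
wrist_force: [0.0, -0.4, -3.1]
width: 0.265
grip_force: 49.9
```

```bash
python3 inch.py '[[0,0,0,-0.001,0,0.002,0.1],[0,0,0,-0.002,0,0.004,0.1],[0,0,0,-0.003,0,0.005,0.1],[0,0,0,-0.003,0,0.005,0.1]]'
```

```text
t: 27.0
eef_pos: [0.6241, -0.1308, 0.0398]
orientation: [2.274, 2.165, 0.006]
wrist_force: [-5.0, 6.7, 11.9]
width: 0.267
grip_force: 50.0
```

```bash
python3 inch.py '[[0,0,0,-0.001,0,-0.001,0.1],[0,0,0,-0.003,0,-0.001,0.1],[0,0,0,-0.003,0,-0.001,0.1]]'
python3 inch.py '[[0,0,0,0.002,0,-0.001,0.3],[0,0,0,0.002,0,-0.001,0.45],[0,0,0,0.002,0,-0.001,0.45],[0,0,0,0.002,0,-0.05,0.45],[0,0,0,0.002,0,-0.09,0.45],[0,0,0,0,0,-0.13,0.45],[0,0,0,-0.02,0,-0.17,0.45],[0,0,0,-0.06,0,-0.195,0.7],[0,0,0,-0.1,0,-0.195,0.7],[0,0,0,-0.1,-0.05,-0.195,0.7],[0,0,0,-0.1,-0.09,-0.195,0.7],[0,0,0,-0.1,-0.09,-0.195,0.7]]'
python3 - <<'E'
from h import *
c=cam('wrist','w14')
for p in([.4579,-.2113,.05],[.5378,-.2152,.05],[.6177,-.219,.05]): print(np.round(proj(c,p),1))
k=cv2.resize(c['img'][60:280,180:480],None,fx=2.6,fy=2.6,interpolation=cv2.INTER_CUBIC); cv2.imwrite('pics/w14c.png',k[:,:,::-1])
go([.5,.2,.26],-2.75)
E
```

```text
t: 27.25
eef_pos: [0.6241, -0.1331, 0.0399]
orientation: [2.275, 2.165, 0.008]
wrist_force: [-1.0, 10.3, 6.3]
width: 0.268
grip_force: 50.0
t: 28.25
eef_pos: [0.5222, -0.2307, 0.2308]
orientation: [-2.276, -2.159, 0.001]
wrist_force: [0.5, -0.9, -0.5]
width: 0.701
grip_force: 0.0
[248.3 200.3]
[338.3 200. ]
[428.4 199.5]
rows [-0.0002 -0.0011 -0.0048] [ 0.4291 -0.0466 -0.0273] n>= 11
```

View pics/w14c.png

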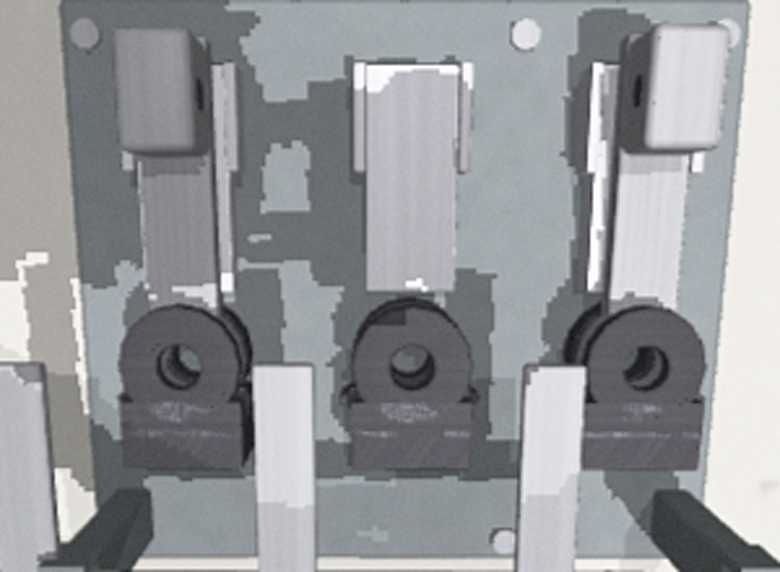

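```bash
python3 inch.py '[[0,0,0,0.03,0,-0.04,0.7],[0,0,0,0.28,-0.1,-0.05,0.7],[0,0,0,0.28,-0.1,-0.05,0.7],[0,0,0,0.28,-0.1,-0.05,0.7],[0,0,0,0.28,-0.1,-0.05,0.7],[0,0,0,0.28,-0.1,-0.05,0.7],[0,0,0,0.28,-0.1,-0.05,0.7],[0,0,0,0.28,-0.1,-0.05,0.7],[0,0,0,0.28,-0.1,-0.05,0.7],[0,0,0,0.28,-0.1,-0.05,0.7]]'
python3 inch.py '[[0,0,0,0.27,0.01,0,0.7],[0,0,0,0.27,0.01,0,0.7],[0,0,0,0.27,0.01,0,0.7],[0,0,0,0.27,0.01,0,0.7],[0,0,0,0.27,0.01,0,0.7],[0,0,0,0.27,0.01,0,0.7],[0,0,0,0.27,0.01,0,0.7],[0,0,0,0.27,0.01,0,0.7],[0,0,0,0.27,0.01,0,0.7],[0,0,0,0.27,0.01,0,0.7]]'
python3 - <<'E'
from h import *
c=cam('wrist','w15')
print(proj(c,[.461,.36,.012]),proj(c,[.472,.449,.042]),eye(c['img'],200,440,60,300))
cv2.imwrite('pics/w15c.png',c['img'][:320,120:520,::-1])
E
```

```text
t: 29.13
eef_pos: [0.4427, 0.0551, 0.2842]
orientation: [2.269, 2.165, 0.006]
wrist_force: [-0.3, 0.1, -0.0]
width: 0.699
grip_force: 0.0
t: 29.97
eef_pos: [0.4663, 0.322, 0.2828]
orientation: [2.275, 2.162, 0.002]
wrist_force: [0.3, -0.8, -0.3]
width: 0.7
grip_force: 0.0
[313.48303965 167.74012412] [319.19410352  75.76463013] [(array([313.88, 162.62]), np.float32(17.474363)), (array([313.88, 162.62]), np.float32(8.597368)), (array([276.88, 279.12]), np.float32(12.959428)), (array([276.88, 279.12]), np.float32(9.479702))]
```

View pics/w15c.png

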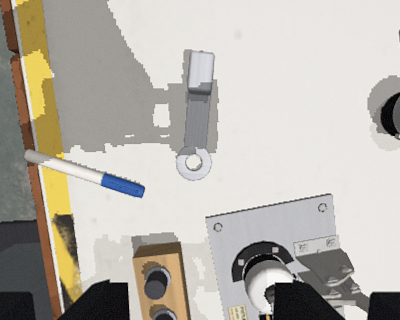

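```bash
python3 inch.py '[[0,0,0,0.06,0,0,0.7],[0,0,0,0.06,0,0,0.7],[0,0,0,0.06,0,0,0.7],[0,0,0,0.06,0,0,0.7],[0,0,0,0.06,0,0,0.7]]'
python3 - <<'E'
from h import *
a=load('w15');b=cam('wrist','w16')
print(eye(b['img'],270,360,120,290),proj(b,[.472,.449,.042]))
def prof(c,u,v):
    g=cv2.cvtColor(np.ascontiguousarray(c['img']),cv2.COLOR_RGB2GRAY).astype(int)
    print('rows',[(i,int(g[i,u-4:u+5].mean())) for i in range(v-30,v+34,2)])
    print('cols',[(j,int(g[v-6:v+7,j].mean())) for j in range(u-26,u+27,2)])
prof(a,321,69)
u=proj(b,onz(a,(321,69),.042)).astype(int);print(u); prof(b,*u)
E
```

```text
t: 30.43
eef_pos: [0.4688, 0.3816, 0.2832]
orientation: [2.275, 2.161, 0.003]
wrist_force: [0.5, 0.3, -0.1]
width: 0.701
grip_force: 0.0
[(array([314.12, 214.38]), np.float32(16.98712)), (array([314.12, 214.38]), np.float32(7.7637997))] [319.7287483  139.77606612]
rows [(39, 231), (41, 231), (43, 231), (45, 230), (47, 230), (49, 233), (51, 168), (53, 196), (55, 212), (57, 211), (59, 211), (61, 213), (63, 213), (65, 213), (67, 213), (69, 213), (71, 213), (73, 214), (75, 213), (77, 213), (79, 213), (81, 217), (83, 166), (85, 157), (87, 145), (89, 122), (91, 81), (93, 71), (95, 102), (97, 111), (99, 110), (101, 127)]
cols [(295, 230), (297, 230), (299, 230), (301, 227), (303, 166), (305, 157), (307, 157), (309, 138), (311, 202), (313, 210), (315, 214), (317, 209), (319, 210), (321, 215), (323, 215), (325, 217), (327, 219), (329, 213), (331, 194), (333, 161), (335, 234), (337, 231), (339, 231), (341, 231), (343, 231), (345, 232), (347, 232)]
[321 133]
rows [(103, 153), (105, 154), (107, 153), (109, 154), (111, 155), (113, 154), (115, 156), (117, 117), (119, 135), (121, 139), (123, 137), (125, 138), (127, 137), (129, 138), (131, 138), (133, 136), (135, 135), (137, 136), (139, 136), (141, 134), (143, 133), (145, 133), (147, 132), (149, 132), (151, 127), (153, 93), (155, 180), (157, 179), (159, 191), (161, 203), (163, 204), (165, 204)]
cols [(295, 153), (297, 154), (299, 153), (301, 154), (303, 153), (305, 154), (307, 144), (309, 110), (311, 122), (313, 135), (315, 137), (317, 135), (319, 134), (321, 138), (323, 138), (325, 138), (327, 139), (329, 134), (331, 126), (333, 115), (335, 154), (337, 187), (339, 229), (341, 229), (343, 228), (345, 229), (347, 229)]
```

```bash
python3 - <<'E'
from h import *
a,b=load('w15'),load('w16')
print(tri(a,(321.7,67.5),b,(321.2,135)),tri(a,(313.9,162.6),b,(314.1,214.4)))
for c,l,e in((a,(321.7,67.5),(313.9,162.6)),(b,(321.2,135),(314.1,214.4))):
    L,E=onz(c,l,.042),onz(c,e,.012); d=E-L; print(L,E,np.hypot(*d[:2]),np.degrees(np.arctan2(d[1],d[0])))
L=onz(b,(321.2,135),.042);go([L[0],L[1],.09],-6)
E
```

```text
(array([0.47406755, 0.4532746 , 0.05887298]), np.float64(0.0004582015467560578)) (array([0.46132357, 0.36496031, 0.0010086 ]), np.float64(0.0002687447706020357))
[0.47479079 0.45621306 0.042     ] [0.46177432 0.36554397 0.012     ] 0.09159864735867886 -98.16957068399181
[0.47372056 0.45355306 0.042     ] [0.46131486 0.36709642 0.012     ] 0.08734215017598213 -98.16565626733677
rows [0.0037 0.0006 0.0532] [0.0722 0.0005 0.1932] n>= 5
```

```bash
python3 inch.py '[[0.002,0,0.092,0.072,0.001,0.04,0.7],[0.002,0,0.092,0.072,0.001,0.08,0.7],[0.002,0,0.092,0.072,0.001,0.12,0.7],[0.002,0,0.092,0.072,0.001,0.16,0.7],[0.002,0,0.092,0.072,0.001,0.193,0.7],[0.002,0,0.092,0.072,0.001,0.193,0.7],[0.002,0,0.092,0.072,0.001,0.193,0.7]]'
python3 -c "
from h import *
go([.4737,.4536,.014],-8.2)"
```

```text
t: 31.07
eef_pos: [0.4713, 0.4521, 0.0857]
orientation: [2.374, 2.057, -0.012]
wrist_force: [-0.4, 0.3, -0.3]
width: 0.703
grip_force: 0.0
rows [-0.005   0.0061  0.0001] [0.0023 0.0025 0.0716] n>= 2
```

```bash
python3 inch.py '[[-0.002,0.003,0,0.002,0.002,0.03,0.7],[-0.002,0.003,0,0.002,0.002,0.06,0.7],[-0.002,0.003,0,0.002,0.002,0.072,0.7],[-0.002,0.003,0,0.002,0.002,0.072,0.7],[-0.002,0.003,0,0.002,0.002,0.072,0.7]]'
python3 inch.py '[[0,0,0,0,0,0,0.1],[0,0,0,0,0,0,0.1],[0,0,0,0,0,0,0.1],[0,0,0,0,0,0,0.1],[0,0,0,0,0,0,0.1],[0,0,0,0,0,0,0.1],[0,0,0,0,0,0,0.1]]' 50
python3 inch.py '[[0,0,0,0,0,-0.04,0.1],[0,0,0,0,0,-0.08,0.1],[0,0,0,0,0,-0.12,0.1],[0,0,0,0,0,-0.16,0.1],[0,0,0,0,0,-0.2,0.1],[0,0,0,0,0,-0.24,0.1],[0,0,0,0,0,-0.28,0.1],[0,0,0,0,0,-0.28,0.1],[0,0,0,0,0,-0.28,0.1]]'
python3 -c "
from h import *
c=cam('wrist','w17')
g=cv2.cvtColor(c['img'],cv2.COLOR_RGB2GRAY).astype(int)[:,308:328].mean(1)
print([(i,int(g[i])) for i in range(240,320,3)])
go([.42,.1,.30],-2.75)"
```

```text
t: 31.48
eef_pos: [0.4772, 0.4569, 0.0202]
orientation: [2.373, 2.057, 0.01]
wrist_force: [0.5, -0.2, 0.9]
width: 0.699
grip_force: 0.0
t: 32.07
eef_pos: [0.4759, 0.4569, 0.0186]
orientation: [2.373, 2.058, 0.007]
wrist_force: [-2.9, 0.1, 5.5]
width: 0.273
grip_force: 49.9
t: 32.82
eef_pos: [0.476, 0.4566, 0.3011]
orientation: [2.372, 2.057, 0.016]
wrist_force: [-0.2, -0.3, -3.0]
width: 0.269
grip_force: 49.9
[(240, 222), (243, 221), (246, 221), (249, 221), (252, 224), (255, 83), (258, 91), (261, 117), (264, 137), (267, 94), (270, 90), (273, 92), (276, 94), (279, 93), (282, 94), (285, 94), (288, 94), (291, 102), (294, 122), (297, 112), (300, 114), (303, 113), (306, 113), (309, 113), (312, 113), (315, 112), (318, 112)]
rows [ 0.0039 -0.0029 -0.094 ] [-0.36   -0.004  -0.0033] n>= 9
```

```bash
python3 inch.py '[[0,0,-0.094,-0.36,-0.004,0,0.1],[0,0,-0.094,-0.36,-0.004,0,0.1],[0,0,-0.094,-0.36,-0.004,0,0.1],[0,0,-0.094,-0.36,-0.004,0,0.1],[0,0,-0.094,-0.36,-0.004,0,0.1],[0,0,-0.094,-0.36,-0.004,0,0.1],[0,0,-0.094,-0.36,-0.004,0,0.1],[0,0,-0.094,-0.36,-0.004,0,0.1],[0,0,-0.094,-0.36,-0.004,0,0.1],[0,0,-0.094,-0.36,-0.004,0,0.1],[0,0,-0.094,-0.36,-0.004,0,0.1]]'
python3 -c "
from h import *
y=np.array([.5378,-.2152]);x=np.array([-.0479,-.9989])
go([*(y-x*.138),.1],-2.75)"
```

```text
t: 33.78
eef_pos: [0.4188, 0.099, 0.2945]
orientation: [-2.276, -2.162, -0.003]
wrist_force: [-0.9, 0.6, -2.6]
width: 0.266
grip_force: 49.9
rows [-0.0006 -0.003  -0.0036] [-0.1702  0.1347  0.1939] n>= 7
```

```bash
python3 inch.py '[[0,0,-0.003,-0.17,0.135,0,0.1],[0,0,-0.003,-0.17,0.135,0,0.1],[0,0,-0.003,-0.17,0.135,0,0.1],[0,0,-0.003,-0.17,0.135,0.04,0.1],[0,0,-0.003,-0.17,0.135,0.08,0.1],[0,0,-0.003,-0.17,0.135,0.12,0.1],[0,0,-0.003,-0.17,0.135,0.16,0.1],[0,0,-0.003,-0.17,0.135,0.194,0.1],[0,0,-0.003,-0.17,0.135,0.194,0.1],[0,0,-0.003,-0.17,0.135,0.194,0.1],[0,0,-0.003,-0.17,0.135,0.194,0.1]]'
python3 -c "
from h import *
y=np.array([.5378,-.2152]);x=np.array([-.0479,-.9989])
go([*(y-x*.138),.045],-2.75)"
```

```text
t: 34.7
eef_pos: [0.5459, -0.0738, 0.1005]
orientation: [-2.266, -2.169, -0.003]
wrist_force: [-0.1, -0.6, -2.6]
width: 0.265
grip_force: 49.9
rows [-0.0021 -0.005   0.0042] [-0.0039 -0.0012  0.0555] n>= 2
```

```bash
python3 inch.py '[[-0.001,-0.003,0.003,-0.003,-0.001,0.03,0.1],[-0.001,-0.003,0.003,-0.003,-0.001,0.05,0.1],[-0.001,-0.003,0.003,-0.003,-0.001,0.055,0.1],[-0.001,-0.003,0.003,-0.003,-0.001,0.055,0.1],[-0.001,-0.003,0.003,-0.003,-0.001,0.055,0.1]]'
python3 inch.py '[[0,0,0,-0.008,0,0,0.1],[0,0,0,-0.016,0,0,0.1],[0,0,0,-0.022,0,0,0.1],[0,0,0,-0.022,0,0,0.1]]'
python3 -c "
from h import *
y=np.array([.5378,-.2152]);x=np.array([-.0479,-.9989])
go([*(y-x*.0913),.0426],-2.75)"
```

```text
t: 35.12
eef_pos: [0.5481, -0.0784, 0.0501]
orientation: [2.269, 2.164, 0.007]
wrist_force: [-0.0, 0.0, -2.4]
width: 0.269
grip_force: 49.9
t: 35.45
eef_pos: [0.5459, -0.0894, 0.0495]
orientation: [-2.268, -2.16, -0.025]
wrist_force: [3.5, 51.4, 8.1]
width: 0.266
grip_force: 50.0
rows [ 0.0043 -0.0181 -0.0007] [-0.0348 -0.0021  0.0062] n>= 1
```

```bash
python3 inch.py '[[0,0,0,0.015,0,0,0.1],[0,0,0,0.02,0,0,0.1],[0,0,0,0.02,0,0,0.1],[0,0,0,0.02,0,0,0.1],[0,0,0,0.02,0,0,0.1]]'
python3 -c "
from h import *
c=cam('wrist','w18')
g=cv2.cvtColor(c['img'],cv2.COLOR_RGB2GRAY).astype(int)[:,308:328].mean(1)
print([(i,int(g[i])) for i in range(240,320,3)])
print([(v,round(tool(c,(320,v),-.0234)[0],4)) for v in (270,280,290)])
y=np.array([.5378,-.2152]);x=np.array([-.0479,-.9989])
go([*(y-x*.138),.0445],-2.75)"
```

```text
t: 35.87
eef_pos: [0.5472, -0.0817, 0.049]
orientation: [2.271, 2.163, 0.006]
wrist_force: [0.5, -1.0, -3.3]
width: 0.268
grip_force: 50.0
[(240, 168), (243, 137), (246, 121), (249, 89), (252, 89), (255, 137), (258, 111), (261, 89), (264, 91), (267, 92), (270, 92), (273, 93), (276, 94), (279, 96), (282, 120), (285, 134), (288, 137), (291, 119), (294, 113), (297, 113), (300, 113), (303, 113), (306, 113), (309, 113), (312, 113), (315, 112), (318, 112)]
[(270, np.float64(0.0225)), (280, np.float64(0.0187)), (290, np.float64(0.0149))]
rows [ 0.0061  0.001  -0.001 ] [ 0.0042 -0.0028  0.0042] n>= 1
```

```bash
python3 inch.py '[[0,0,0,0,-0.002,0.002,0.1],[0,0,0,0,-0.002,0.0045,0.1],[0,0,0,0,-0.002,0.0045,0.1],[0,0,0,0,-0.002,0.0045,0.1]]'
python3 inch.py '[[0,0,0,-0.004,0,0,0.1],[0,0,0,-0.008,0,0,0.1],[0,0,0,-0.008,0,0,0.1]]'
```

```text
t: 36.25
eef_pos: [0.5442, -0.0806, 0.0432]
orientation: [2.272, 2.165, 0.004]
wrist_force: [-0.5, -0.3, -3.1]
width: 0.269
grip_force: 50.0
t: 36.5
eef_pos: [0.5444, -0.0893, 0.0437]
orientation: [2.271, 2.164, 0.005]
wrist_force: [-0.1, -0.4, -3.1]
width: 0.264
grip_force: 50.0
```

```bash
python3 inch.py '[[0,0,0,-0.006,0,0,0.1],[0,0,0,-0.012,0,0,0.1],[0,0,0,-0.012,0,0,0.1]]'
python3 -c "
from h import *
y=np.array([.5378,-.2152]);x=np.array([-.0479,-.9989])
go([*(y-x*.088),.0426],-2.75)"
```

```text
t: 36.75
eef_pos: [0.5438, -0.1017, 0.0438]
orientation: [2.272, 2.163, 0.005]
wrist_force: [-0.2, 0.4, -2.5]
width: 0.274
grip_force: 50.0
rows [ 0.0054  0.0009 -0.0008] [-0.0256 -0.0005  0.0012] n>= 1
```

```bash
python3 inch.py '[[0,0,0,-0.008,0,0,0.1],[0,0,0,-0.015,0,0,0.1],[0,0,0,-0.02,0,0,0.1],[0,0,0,-0.023,0,0.001,0.1],[0,0,0,-0.026,0,0.002,0.1],[0,0,0,-0.028,0,0.003,0.1],[0,0,0,-0.028,0,0.003,0.1]]'
```

```text
t: 37.33
eef_pos: [0.5432, -0.1271, 0.0423]
orientation: [2.273, 2.165, 0.009]
wrist_force: [-2.8, 8.4, 12.5]
width: 0.268
grip_force: 50.0
```

```bash
python3 inch.py '[[0,0,0,-0.001,0,-0.001,0.1],[0,0,0,-0.003,0,-0.001,0.1],[0,0,0,-0.003,0,-0.001,0.1]]'
python3 inch.py '[[0,0,0,0.002,0,-0.001,0.3],[0,0,0,0.002,0,-0.001,0.45],[0,0,0,0.002,0,-0.001,0.45],[0,0,0,0.002,0,-0.05,0.45],[0,0,0,0.002,0,-0.09,0.45],[0,0,0,0.002,0,-0.13,0.45],[0,0,0,0,0,-0.17,0.45],[0,0,0,0,0,-0.21,0.7],[0,0,0,0,0,-0.24,0.7],[0,0,0,0,0,-0.24,0.7]]'
python3 -c "
from h import *
go([.43,.12,.28],-2.75)"
```

```text
t: 37.58
eef_pos: [0.5423, -0.1293, 0.0424]
orientation: [2.274, 2.166, 0.009]
wrist_force: [-1.7, 9.8, 8.3]
width: 0.267
grip_force: 50.0
t: 38.42
eef_pos: [0.5442, -0.1331, 0.2902]
orientation: [2.262, 2.156, 0.012]
wrist_force: [0.8, 0.1, 1.0]
width: 0.65
grip_force: 0.0
rows [ 0.0175  0.006  -0.0002] [ 0.2473 -0.1264  0.0065] n>= 7
```

```bash
python3 inch.py '[[0,0,0,0.247,-0.126,0.006,0.7],[0,0,0,0.247,-0.126,0.006,0.7],[0,0,0,0.247,-0.126,0.006,0.7],[0,0,0,0.247,-0.126,0.006,0.7],[0,0,0,0.247,-0.126,0.006,0.7],[0,0,0,0.247,-0.126,0.006,0.7],[0,0,0,0.247,-0.126,0.006,0.7],[0,0,0,0.247,-0.126,0.006,0.7],[0,0,0,0.247,-0.126,0.006,0.7]]'
python3 -c "
from h import *
cam('wrist','w19')"
python3 inch.py '[[0,0,0,0.06,0,0,0.7],[0,0,0,0.06,0,0,0.7],[0,0,0,0.06,0,0,0.7],[0,0,0,0.06,0,0,0.7],[0,0,0,0.06,0,0,0.7]]'
python3 - <<'E'
from h import *
a=load('w19');b=cam('wrist','w20');t=cam('top','top3')
for p in([.417,.247,.086],[.419,.197,.086],[.421,.148,.086]):
    for c in(a,b):
        u=proj(c,p).astype(int); 
        if u[1]<10 or u[1]>285: print('out',u);continue
        print(u,eye(c['img'],max(u[0]-26,0),u[0]+26,max(u[1]-26,0),u[1]+26))
E
```

```text
t: 39.17
eef_pos: [0.4265, 0.1223, 0.2747]
orientation: [2.268, 2.168, 0.005]
wrist_force: [0.5, -0.4, 0.6]
width: 0.7
grip_force: 0.0
t: 39.63
eef_pos: [0.4303, 0.1801, 0.2746]
orientation: [2.273, 2.163, 0.003]
wrist_force: [-0.5, 0.5, -0.5]
width: 0.702
grip_force: 0.0
[301  69] [(array([299.88,  72.88]), np.float32(17.520382)), (array([299.88,  72.88]), np.float32(14.546589))]
[300 141] [(array([299.88, 139.88]), np.float32(12.52139))]
[307 131] [(array([308.38, 129.88]), np.float32(12.307876)), (array([308.38, 129.88]), np.float32(14.586381))]
[306 197] [(array([306.62, 191.88]), np.float32(15.586498)), (array([306.62, 191.88]), np.float32(12.710982))]
[312 187] [(array([316.12, 185.88]), np.float32(13.240815)), (array([316.12, 185.88]), np.float32(10.925125))]
[311 249] [(array([313.38, 245.88]), np.float32(13.360743)), (array([313.38, 245.88]), np.float32(8.27439))]
```

```bash
python3 - <<'E'
from h import *
a,b=load('w19'),load('w20')
print(onz(b,(299.88,139.88),.086),onz(a,(308.38,129.88),.086),onz(a,(316,185.9),.086),tri(a,(299.9,72.9),b,(299.9,139.9)),tri(a,(308.4,129.9),b,(306.6,191.9)))
im=np.hstack([cv2.resize(c['img'][y:y+70,275:340],None,fx=6,fy=6,interpolation=cv2.INTER_CUBIC) for c,y in((b,105),(a,155))])
cv2.imwrite('pics/pins.png',im[:,:,::-1])
E
```

```text
[0.41610554 0.24808706 0.086     ] [0.41999273 0.19830703 0.086     ] [0.42424493 0.14971418 0.086     ] (array([0.41467592, 0.24821346, 0.06131799]), np.float64(0.00024323746079284224)) (array([0.41881708, 0.19909294, 0.06029607]), np.float64(0.0005667011182963151))
```

View pics/pins.png

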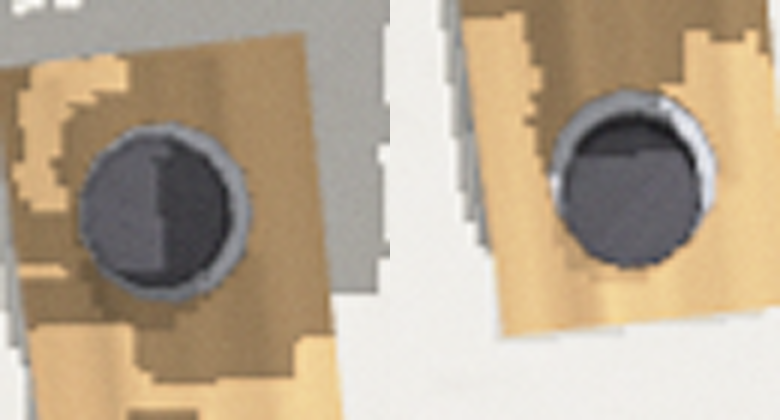

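```bash
python3 inch.py '[[0,0,-1.4,0,0,0,0.37],[0,0,-1.4,0,0,0,0.37],[0,0,-1.4,0,0,0,0.37],[0,0,-1.4,0,0,0,0.37],[0,0,-1.4,0,0,0,0.37],[0,0,-1.4,0,0,0,0.37],[0,0,-1.4,0,0,0,0.37],[0,0,-1.4,0,0,0,0.37],[0,0,-1.4,0,0,0,0.37],[0,0,-1.4,0,0,0,0.37],[0,0,-1.4,0,0,0,0.37],[0,0,-1.4,0,0,0,0.37]]'
python3 - <<'E'
from h import *
a,b=load('w19'),load('w20')
p1=onz(b,(300.7,139.3),.086);p3=onz(a,(314.8,186.3),.086);print(p1,p3,np.hypot(*(p1-p3)[:2]))
go([p3[0],p3[1],.12],87.25)
E
```

```text
t: 40.73
eef_pos: [0.4301, 0.1804, 0.275]
orientation: [0.334, 3.119, -0.0]
wrist_force: [-0.5, 0.3, 0.2]
width: 0.367
grip_force: 0.0
[0.41685047 0.24853862 0.086     ] [0.42314771 0.14940532 0.086     ] 0.09933311277111298
rows [-1.000e-04  5.200e-03 -1.657e-01] [ 0.001  -0.0318  0.1549] n>= 4
```

```bash
python3 inch.py '[[0,0.004,-0.166,0.001,-0.032,0.04,0.37],[0,0.004,-0.166,0.001,-0.032,0.08,0.37],[0,0.004,-0.166,0.001,-0.032,0.12,0.37],[0,0.004,-0.166,0.001,-0.032,0.154,0.37],[0,0.004,-0.166,0.001,-0.032,0.154,0.37],[0,0.004,-0.166,0.001,-0.032,0.154,0.37]]'
python3 - <<'E'
from h import *
go([.4232,.1494,.062],87.25)
c=cam('wrist','w21'); print(proj(c,[.4232,.1494,.086]),eye(c['img'],250,390,150,340))
E
```

```text
t: 41.23
eef_pos: [0.4213, 0.1495, 0.1199]
orientation: [-0.085, -3.137, 0.001]
wrist_force: [0.3, 0.2, 1.0]
width: 0.366
grip_force: 0.0
rows [-0.0007 -0.0039 -0.0061] [-0.0021  0.      0.0579] n>= 2
[321.21287645 278.50888135] [(array([320.38, 262.62]), np.float32(18.394012))]
```

```bash
python3 inch.py '[[0,-0.002,-0.006,-0.002,0,0.02,0.37],[0,-0.002,-0.006,-0.002,0,0.04,0.37],[0,-0.002,-0.006,-0.002,0,0.057,0.37],[0,-0.002,-0.006,-0.002,0,0.057,0.37],[0,-0.002,-0.006,-0.002,0,0.057,0.37]]'
python3 inch.py '[[0,0,0,0,0,0,0],[0,0,0,0,0,0,0],[0,0,0,0,0,0,0],[0,0,0,0,0,0,0],[0,0,0,0,0,0,0]]' 30
python3 inch.py '[[0,0,0,0,0,-0.02,0],[0,0,0,0,0,-0.05,0],[0,0,0,0,0,-0.08,0],[0,0,0,0,0,-0.11,0],[0,0,0,0,0,-0.12,0],[0,0,0,0,0,-0.12,0]]'
python3 - <<'E'
from h import *
cam('wrist','w22')
go([.4579,-.2113,.135],87.25)
E
```

```text
t: 41.7
eef_pos: [0.4264, 0.1503, 0.066]
orientation: [0.073, 3.135, 0.0]
wrist_force: [0.5, 0.2, 0.2]
width: 0.371
grip_force: 0.0
t: 42.12
eef_pos: [0.4268, 0.1501, 0.0661]
orientation: [0.073, 3.134, -0.0]
wrist_force: [0.0, -2.8, 8.6]
width: 0.242
grip_force: 30.0
t: 42.62
eef_pos: [0.4266, 0.1506, 0.1873]
orientation: [0.073, 3.131, 0.001]
wrist_force: [-0.1, -0.6, -0.7]
width: 0.24
grip_force: 30.0
rows [0.0005 0.0064 0.0014] [-0.0492 -0.3598  0.0501] n>= 9
```

```bash
python3 - <<'E'
from h import *
c=load('w22'); g=cv2.cvtColor(np.ascontiguousarray(c['img']),cv2.COLOR_RGB2GRAY).astype(int)
print([(i,int(g[i,316:327].mean())) for i in range(230,345,3)])
print([(v,round(tool(c,(321,v),-.02)[0],4)) for v in (250,260,270,280,290,300,310,320)])
E
python3 inch.py '[[0,0.003,0,-0.046,-0.36,0,0],[0,0.003,0,-0.046,-0.36,0,0],[0,0.003,0,-0.046,-0.36,0,0],[0,0.003,0,-0.046,-0.36,0,0],[0,0.003,0,-0.046,-0.36,0,0],[0,0.003,0,-0.046,-0.36,0,0],[0,0.003,0,-0.046,-0.36,0,0],[0,0.003,0,-0.046,-0.36,0,0],[0,0.003,0,-0.046,-0.36,0,0],[0,0.003,0,-0.046,-0.36,0,0],[0,0.003,0,-0.046,-0.36,0,0]]'
python3 -c "
from h import *
go([.4579+.0035,-.2113,.125],87.25)"
```

```text
[(230, 105), (233, 162), (236, 187), (239, 194), (242, 190), (245, 203), (248, 209), (251, 90), (254, 85), (257, 108), (260, 112), (263, 114), (266, 34), (269, 37), (272, 36), (275, 36), (278, 37), (281, 37), (284, 39), (287, 38), (290, 46), (293, 49), (296, 50), (299, 50), (302, 49), (305, 49), (308, 48), (311, 47), (314, 48), (317, 48), (320, 49), (323, 50), (326, 50), (329, 49), (332, 49), (335, 48), (338, 46), (341, 47), (344, 55)]
[(250, np.float64(0.0292)), (260, np.float64(0.0255)), (270, np.float64(0.0217)), (280, np.float64(0.0179)), (290, np.float64(0.014)), (300, np.float64(0.01)), (310, np.float64(0.006)), (320, np.float64(0.0019))]
t: 43.58
eef_pos: [0.4522, -0.212, 0.1814]
orientation: [-0.079, -3.137, -0.005]
wrist_force: [-0.7, 0.6, -1.1]
width: 0.241
grip_force: 30.0
rows [ 0.0029 -0.0035 -0.0021] [-0.0094  0.001   0.0564] n>= 2
```

```bash
python3 inch.py '[[0.002,-0.003,-0.002,-0.0095,0.001,0.02,0],[0.002,-0.003,-0.002,-0.0095,0.001,0.04,0],[0.002,-0.003,-0.002,-0.0095,0.001,0.055,0],[0.002,-0.003,-0.002,-0.0095,0.001,0.055,0],[0.002,-0.003,-0.002,-0.0095,0.001,0.055,0],[0.002,-0.003,-0.002,-0.0095,0.001,0.055,0]]'
python3 -c "
from h import *
go([.4618,-.2113,.115],87.25)"
```

```text
t: 44.08
eef_pos: [0.4631, -0.21, 0.1292]
orientation: [0.069, 3.138, -0.003]
wrist_force: [0.3, -0.9, -0.1]
width: 0.242
grip_force: 30.0
rows [-0.0017  0.0027  0.0043] [ 0.0013 -0.0013  0.0142] n>= 1
```

```bash
python3 inch.py '[[0,0.002,0.004,0.0013,-0.0013,0.01,0],[0,0.002,0.004,0.0013,-0.0013,0.018,0],[0,0.002,0.004,0.0013,-0.0013,0.018,0],[0,0.002,0.004,0.0013,-0.0013,0.018,0]]'
python3 -c "
from h import *
go([.4618,-.2113,.1],87.25)"
```

```text
t: 44.42
eef_pos: [0.4613, -0.2119, 0.1104]
orientation: [-0.077, -3.141, 0.002]
wrist_force: [0.1, -0.5, -0.6]
width: 0.239
grip_force: 30.0
rows [-0.0011 -0.0001 -0.001 ] [-0.0005  0.0006  0.0104] n>= 1
```

Within 0.6 mm; lower with force checks.

```bash
python3 inch.py '[[0,0,0,-0.0005,0.0006,0.003,0],[0,0,0,-0.0005,0.0006,0.006,0],[0,0,0,-0.0005,0.0006,0.01,0],[0,0,0,-0.0005,0.0006,0.01,0]]'
python3 inch.py '[[0,0,0,0,0,0.004,0],[0,0,0,0,0,0.008,0],[0,0,0,0,0,0.01,0],[0,0,0,0,0,0.01,0]]'
```

```text
t: 44.75
eef_pos: [0.4618, -0.2114, 0.1002]
orientation: [-0.077, -3.141, 0.002]
wrist_force: [-0.6, -0.2, -1.4]
width: 0.244
grip_force: 30.0
t: 45.08
eef_pos: [0.4618, -0.2114, 0.0903]
orientation: [-0.077, -3.141, 0.002]
wrist_force: [-0.1, -0.1, -0.7]
width: 0.239
grip_force: 30.0
```

```bash
python3 inch.py '[[0,0,0,0,0,0.004,0],[0,0,0,0,0,0.008,0],[0,0,0,0,0,0.012,0],[0,0,0,0,0,0.012,0]]'
python3 inch.py '[[0,0,0,0,0,0.004,0],[0,0,0,0,0,0.008,0],[0,0,0,0,0,0.012,0],[0,0,0,0,0,0.013,0],[0,0,0,0,0,0.013,0]]'
```

```text
t: 45.42
eef_pos: [0.4617, -0.2113, 0.078]
orientation: [-0.077, -3.14, 0.002]
wrist_force: [0.3, 0.1, -1.4]
width: 0.241
grip_force: 30.0
t: 45.83
eef_pos: [0.4623, -0.2118, 0.0662]
orientation: [0.077, 3.14, -0.003]
wrist_force: [-1.4, 1.0, 3.4]
width: 0.243
grip_force: 30.0
```

```bash
python3 inch.py '[[0,0,0,0,0,0,0.3],[0,0,0,0,0,0,0.37],[0,0,0,0,0,0,0.37],[0,0,0,0,0,-0.03,0.37],[0,0,0,0,0,-0.07,0.37],[0,0,0,0,0,-0.11,0.37],[0,0,0,0,0.03,-0.12,0.37],[0,0,0,0,0.07,-0.12,0.37],[0,0,0,0,0.07,-0.12,0.37]]'
python3 -c "
from h import *
go([.42,.199,.18],87.25)"
```

```text
t: 46.58
eef_pos: [0.4659, -0.137, 0.1869]
orientation: [0.072, 3.138, -0.001]
wrist_force: [0.7, -0.3, -1.0]
width: 0.378
grip_force: 0.0
rows [-0.0003  0.0026  0.0021] [0.0613 0.3335 0.0066] n>= 9
```

```bash
python3 inch.py '[[0,0.002,0.002,0.061,0.333,0,0.37],[0,0.002,0.002,0.061,0.333,0,0.37],[0,0.002,0.002,0.061,0.333,0,0.37],[0,0.002,0.002,0.061,0.333,0,0.37],[0,0.002,0.002,0.061,0.333,0,0.37],[0,0.002,0.002,0.061,0.333,0,0.37],[0,0.002,0.002,0.061,0.333,0,0.37],[0,0.002,0.002,0.061,0.333,0,0.37],[0,0.002,0.002,0.061,0.333,0.03,0.37],[0,0.002,0.002,0.061,0.333,0.06,0.37],[0,0.002,0.002,0.061,0.333,0.06,0.37],[0,0.002,0.002,0.061,0.333,0.06,0.37]]'
python3 -c "
from h import *
go([.42,.199,.1],87.25)"
```

```text
t: 47.58
eef_pos: [0.4194, 0.1937, 0.1239]
orientation: [-0.079, -3.135, 0.005]
wrist_force: [0.6, 0.5, 1.1]
width: 0.373
grip_force: 0.0
rows [-0.0031 -0.0056 -0.0022] [-0.0005  0.0054  0.0239] n>= 1
```

```bash
python3 inch.py '[[-0.002,-0.004,-0.002,-0.0005,0.005,0.01,0.37],[-0.002,-0.004,-0.002,-0.0005,0.005,0.024,0.37],[-0.002,-0.004,-0.002,-0.0005,0.005,0.024,0.37],[-0.002,-0.004,-0.002,-0.0005,0.005,0.024,0.37]]'
python3 -c "
from h import *
go([.42,.199,.064],87.25)"
```

```text
t: 47.92
eef_pos: [0.4224, 0.1983, 0.1023]
orientation: [0.079, 3.137, 0.0]
wrist_force: [-0.6, -0.8, 0.5]
width: 0.371
grip_force: 0.0
rows [ 0.0001  0.0034 -0.0021] [0.0025 0.0006 0.0383] n>= 1
```

```bash
python3 inch.py '[[0,0.002,-0.002,0.0025,0.0006,0.015,0.37],[0,0.002,-0.002,0.0025,0.0006,0.03,0.37],[0,0.002,-0.002,0.0025,0.0006,0.038,0.37],[0,0.002,-0.002,0.0025,0.0006,0.038,0.37],[0,0.002,-0.002,0.0025,0.0006,0.038,0.37]]'
python3 inch.py '[[0,0,0,0,0,0,0],[0,0,0,0,0,0,0],[0,0,0,0,0,0,0],[0,0,0,0,0,0,0],[0,0,0,0,0,0,0]]' 30
python3 inch.py '[[0,0,0,0,0,-0.02,0],[0,0,0,0,0,-0.05,0],[0,0,0,0,0,-0.08,0],[0,0,0,0,0,-0.11,0],[0,0,0,0,0,-0.12,0],[0,0,0,0,0,-0.12,0]]'
python3 - <<'E'
from h import *
c=cam('wrist','w23')
g=cv2.cvtColor(np.ascontiguousarray(c['img']),cv2.COLOR_RGB2GRAY).astype(int)
print([(i,int(g[i,316:327].mean())) for i in range(255,320,3)])
print([(v,round(tool(c,(321,v),-.022)[0],4)) for v in (280,290,300,310)])
go([.5382,-.2153,.18],87.25)
E
```

```text
t: 48.33
eef_pos: [0.4198, 0.1994, 0.0639]
orientation: [0.074, 3.139, 0.0]
wrist_force: [-0.0, -0.2, 0.2]
width: 0.369
grip_force: 0.0
t: 48.75
eef_pos: [0.4202, 0.1996, 0.0642]
orientation: [0.073, 3.138, 0.0]
wrist_force: [-0.9, -1.3, 6.2]
width: 0.241
grip_force: 30.0
t: 49.25
eef_pos: [0.4211, 0.2, 0.1859]
orientation: [0.073, 3.134, 0.002]
wrist_force: [-0.5, -0.2, 0.2]
width: 0.238
grip_force: 30.0
[(255, 211), (258, 86), (261, 86), (264, 85), (267, 111), (270, 110), (273, 77), (276, 35), (279, 37), (282, 36), (285, 38), (288, 37), (291, 38), (294, 38), (297, 38), (300, 47), (303, 50), (306, 48), (309, 49), (312, 49), (315, 48), (318, 49)]
[(280, np.float64(0.0187)), (290, np.float64(0.0148)), (300, np.float64(0.0109)), (310, np.float64(0.0069))]
rows [0.0006 0.0032 0.0013] [-0.1377 -0.409   0.0038] n>= 11
```

```bash
python3 inch.py '[[0,0.002,0.001,-0.138,-0.409,0,0],[0,0.002,0.001,-0.138,-0.409,0,0],[0,0.002,0.001,-0.138,-0.409,0,0],[0,0.002,0.001,-0.138,-0.409,0,0],[0,0.002,0.001,-0.138,-0.409,0,0],[0,0.002,0.001,-0.138,-0.409,0,0],[0,0.002,0.001,-0.138,-0.409,0,0],[0,0.002,0.001,-0.138,-0.409,0,0],[0,0.002,0.001,-0.138,-0.409,0,0],[0,0.002,0.001,-0.138,-0.409,0,0],[0,0.002,0.001,-0.138,-0.409,0,0],[0,0.002,0.001,-0.138,-0.409,0,0]]'
python3 -c "
from h import *
go([.5384,-.2153,.12],87.25)"
```

```text
t: 50.3
eef_pos: [0.5372, -0.2185, 0.1803]
orientation: [-0.082, -3.136, -0.002]
wrist_force: [-0.1, 0.4, -1.4]
width: 0.241
grip_force: 30.0
rows [ 0.0013 -0.0042 -0.004 ] [-0.0013  0.0031  0.0603] n>= 2
```

```bash
python3 inch.py '[[0.001,-0.003,-0.004,-0.0013,0.003,0.02,0],[0.001,-0.003,-0.004,-0.0013,0.003,0.04,0],[0.001,-0.003,-0.004,-0.0013,0.003,0.06,0],[0.001,-0.003,-0.004,-0.0013,0.003,0.06,0],[0.001,-0.003,-0.004,-0.0013,0.003,0.06,0]]'
python3 -c "
from h import *
go([.5384,-.2153,.11],87.25)"
```

```text
t: 50.72
eef_pos: [0.5375, -0.21, 0.1209]
orientation: [-0.067, -3.138, -0.004]
wrist_force: [-0.0, -0.1, -1.0]
width: 0.24
grip_force: 30.0
rows [ 0.0022 -0.0028  0.0053] [-0.0011 -0.0052  0.0109] n>= 1
```

```bash
python3 inch.py '[[0.001,-0.002,0.005,-0.001,-0.005,0.005,0],[0.001,-0.002,0.005,-0.001,-0.005,0.011,0],[0.001,-0.002,0.005,-0.001,-0.005,0.011,0],[0.001,-0.002,0.005,-0.001,-0.005,0.011,0]]'
python3 -c "
from h import *
go([.5384,-.2153,.1],87.25)"
```

```text
t: 51.05
eef_pos: [0.5402, -0.2176, 0.1125]
orientation: [0.077, 3.137, -0.003]
wrist_force: [-0.7, 0.4, -1.2]
width: 0.24
grip_force: 30.0
rows [-0.002   0.0042 -0.001 ] [0.0019 0.0023 0.0125] n>= 1
```

```bash
python3 inch.py '[[-0.001,0.002,0,0.0016,0.0018,0.004,0],[-0.001,0.002,0,0.0016,0.0018,0.006,0],[-0.001,0.002,0,0.0016,0.0018,0.006,0],[-0.001,0.002,0,0.0016,0.0018,0.006,0]]'
python3 -c "
from h import *
go([.5384,-.2153,.1],87.25)"
```

```text
t: 51.38
eef_pos: [0.5385, -0.2156, 0.1062]
orientation: [0.077, 3.139, -0.001]
wrist_force: [-0.1, 0.6, -0.5]
width: 0.239
grip_force: 30.0
rows [-0.0008  0.0017 -0.0008] [0.0001 0.0003 0.0062] n>= 1
```

```bash
python3 inch.py '[[0,0,0,0,0.0003,0.004,0],[0,0,0,0,0.0003,0.008,0],[0,0,0,0,0.0003,0.012,0],[0,0,0,0,0.0003,0.012,0]]'
python3 inch.py '[[0,0,0,0,0,0.004,0],[0,0,0,0,0,0.008,0],[0,0,0,0,0,0.01,0],[0,0,0,0,0,0.01,0]]'
```

```text
t: 51.72
eef_pos: [0.538, -0.215, 0.093]
orientation: [0.077, 3.14, 0.0]
wrist_force: [-0.1, 0.2, -1.3]
width: 0.239
grip_force: 30.0
t: 52.05
eef_pos: [0.5382, -0.2152, 0.0835]
orientation: [0.077, 3.14, -0.0]
wrist_force: [-0.3, 0.2, -1.2]
width: 0.239
grip_force: 30.0
```

Tip at 29 mm, inside the eye, no force. Seat it.

```bash
python3 inch.py '[[0,0,0,0,0,0.004,0],[0,0,0,0,0,0.008,0],[0,0,0,0,0,0.01,0],[0,0,0,0,0,0.01,0]]'
python3 inch.py '[[0,0,0,0,0,0.004,0],[0,0,0,0,0,0.008,0],[0,0,0,0,0,0.01,0],[0,0,0,0,0,0.01,0]]'
```

```text
t: 52.38
eef_pos: [0.5383, -0.2152, 0.0735]
orientation: [0.077, 3.14, -0.001]
wrist_force: [-1.1, 0.7, -1.1]
width: 0.238
grip_force: 30.0
t: 52.72
eef_pos: [0.5387, -0.2155, 0.0643]
orientation: [0.077, 3.139, -0.002]
wrist_force: [-1.5, 0.2, 0.6]
width: 0.243
grip_force: 30.0
```

Seated (z 0.0643 ≈ pick height 0.0642). Release, fetch the last pin.

```bash
python3 inch.py '[[0,0,0,0,0,0.0005,0],[0,0,0,0,0,0,0.3],[0,0,0,0,0,0,0.37],[0,0,0,0,0,0,0.37],[0,0,0,0,0,-0.03,0.37],[0,0,0,0,0,-0.07,0.37],[0,0,0,0,0,-0.11,0.37],[0,0,0,0,0.03,-0.12,0.37],[0,0,0,0,0.07,-0.12,0.37],[0,0,0,0,0.07,-0.12,0.37]]'
python3 -c "
from h import *
go([.4169,.2485,.185],87.25)"
```

```text
t: 53.55
eef_pos: [0.5424, -0.1405, 0.1854]
orientation: [0.072, 3.137, 0.001]
wrist_force: [-1.1, -0.1, -1.0]
width: 0.366
grip_force: 0.0
rows [0.0008 0.0039 0.0023] [1.432e-01 3.829e-01 2.000e-04] n>= 10
```

```bash
python3 inch.py '[[0,0.002,0.002,0.1,0.1,0,0.37],[0,0.002,0.002,0.1,0.1,0,0.37],[0,0.002,0.002,0.143,0.16,0,0.37],[0,0.002,0.002,0.143,0.383,0,0.37],[0,0.002,0.002,0.143,0.383,0,0.37],[0,0.002,0.002,0.143,0.383,0,0.37],[0,0.002,0.002,0.143,0.383,0,0.37],[0,0.002,0.002,0.143,0.383,0,0.37],[0,0.002,0.002,0.143,0.383,0,0.37],[0,0.002,0.002,0.143,0.383,0,0.37],[0,0.002,0.002,0.143,0.383,0.03,0.37],[0,0.002,0.002,0.143,0.383,0.06,0.37]]'
python3 inch.py '[[0,0,0,0,0,0,0.37],[0,0,0,0,0,0,0.37]]'
python3 -c "
from h import *
go([.4169,.2485,.1],87.25)"
```

```text
t: 54.55
eef_pos: [0.4186, 0.2473, 0.1243]
orientation: [0.072, 3.136, 0.002]
wrist_force: [0.7, -0.9, -0.5]
width: 0.368
grip_force: 0.0
t: 54.72
eef_pos: [0.4163, 0.2436, 0.1222]
orientation: [-0.079, -3.136, 0.004]
wrist_force: [-0.5, 0.4, 0.2]
width: 0.372
grip_force: 0.0
rows [-0.0025 -0.0045 -0.0023] [-0.0005  0.005   0.0222] n>= 1
```

```bash
python3 inch.py '[[-0.002,-0.003,-0.002,0,0.004,0.012,0.37],[-0.002,-0.003,-0.002,0,0.004,0.022,0.37],[-0.002,-0.003,-0.002,0,0.004,0.022,0.37],[-0.002,-0.003,-0.002,0,0.004,0.022,0.37]]'
python3 -c "
from h import *
go([.4169,.2485,.064],87.25)"
```

```text
t: 55.05
eef_pos: [0.4184, 0.2475, 0.1021]
orientation: [0.078, 3.138, 0.001]
wrist_force: [-0.2, 0.4, -0.2]
width: 0.368
grip_force: 0.0
rows [ 0.001   0.0029 -0.0018] [0.0017 0.0009 0.0381] n>= 1
```

```bash
python3 inch.py '[[0,0.002,-0.002,0.0016,0.0009,0.015,0.37],[0,0.002,-0.002,0.0016,0.0009,0.03,0.37],[0,0.002,-0.002,0.0016,0.0009,0.038,0.37],[0,0.002,-0.002,0.0016,0.0009,0.038,0.37],[0,0.002,-0.002,0.0016,0.0009,0.038,0.37]]'
python3 inch.py '[[0,0,0,0,0,0,0],[0,0,0,0,0,0,0],[0,0,0,0,0,0,0],[0,0,0,0,0,0,0],[0,0,0,0,0,0,0]]' 30
python3 inch.py '[[0,0,0,0,0,-0.02,0],[0,0,0,0,0,-0.05,0],[0,0,0,0,0,-0.08,0],[0,0,0,0,0,-0.11,0],[0,0,0,0,0,-0.12,0],[0,0,0,0,0,-0.12,0]]'
python3 - <<'E'
from h import *
c=cam('wrist','w24')
g=cv2.cvtColor(np.ascontiguousarray(c['img']),cv2.COLOR_RGB2GRAY).astype(int)
print([(i,int(g[i,316:327].mean())) for i in range(270,318,3)])
go([.5,-.1,.185],87.25)
E
```

```text
t: 55.47
eef_pos: [0.4168, 0.2488, 0.0639]
orientation: [0.074, 3.14, 0.001]
wrist_force: [0.2, 0.3, -0.5]
width: 0.371
grip_force: 0.0
t: 55.88
eef_pos: [0.4174, 0.2492, 0.0645]
orientation: [0.073, 3.138, 0.002]
wrist_force: [-0.6, -0.8, 6.3]
width: 0.238
grip_force: 30.0
t: 56.38
eef_pos: [0.4183, 0.2496, 0.1863]
orientation: [0.073, 3.134, 0.005]
wrist_force: [0.5, -1.0, -0.6]
width: 0.239
grip_force: 30.0
[(270, 110), (273, 38), (276, 38), (279, 38), (282, 38), (285, 39), (288, 37), (291, 39), (294, 40), (297, 38), (300, 53), (303, 50), (306, 50), (309, 50), (312, 50), (315, 51)]
rows [0.0018 0.003  0.0013] [-0.0992 -0.3448 -0.0013] n>= 9
```

```bash
python3 inch.py '[[0,0.002,0.001,-0.099,-0.345,0,0],[0,0.002,0.001,-0.099,-0.345,0,0],[0,0.002,0.001,-0.099,-0.345,0,0],[0,0.002,0.001,-0.099,-0.345,0,0],[0,0.002,0.001,-0.099,-0.345,0,0],[0,0.002,0.001,-0.099,-0.345,0,0],[0,0.002,0.001,-0.099,-0.345,0,0],[0,0.002,0.001,-0.099,-0.345,0,0],[0,0.002,0.001,-0.2,-0.46,0,0],[0,0.002,0.001,-0.2,-0.46,0,0],[0,0.002,0.001,-0.2,-0.46,0,0],[0,0.002,0.001,-0.2,-0.46,0,0]]'
python3 inch.py '[[0,0,0,0,0,0,0],[0,0,0,0,0,0,0]]'
python3 -c "
from h import *
go([.6184,-.2190,.12],87.25)"
```

```text
t: 57.43
eef_pos: [0.5884, -0.2131, 0.1795]
orientation: [-0.076, -3.135, -0.006]
wrist_force: [0.8, 0.8, -0.9]
width: 0.242
grip_force: 30.0
t: 57.6
eef_pos: [0.588, -0.2129, 0.1788]
orientation: [-0.079, -3.134, -0.006]
wrist_force: [0.8, 0.2, -0.8]
width: 0.239
grip_force: 30.0
rows [ 0.004  -0.0065 -0.0025] [-0.0311 -0.0047  0.0585] n>= 2
```

```bash
python3 inch.py '[[0.003,-0.005,-0.002,-0.031,-0.0047,0,0],[0.003,-0.005,-0.002,-0.031,-0.0047,0.02,0],[0.003,-0.005,-0.002,-0.031,-0.0047,0.04,0],[0.003,-0.005,-0.002,-0.031,-0.0047,0.055,0],[0.003,-0.005,-0.002,-0.031,-0.0047,0.055,0],[0.003,-0.005,-0.002,-0.031,-0.0047,0.055,0]]'
python3 -c "
from h import *
go([.6184,-.2190,.11],87.25)"
```

```text
t: 58.1
eef_pos: [0.618, -0.216, 0.126]
orientation: [-0.07, -3.14, -0.001]
wrist_force: [0.0, 0.2, -0.5]
width: 0.238
grip_force: 30.0
rows [ 0.0004 -0.0003  0.0031] [-0.0006 -0.003   0.016 ] n>= 1
```

```bash
python3 inch.py '[[0,0,0.002,-0.0005,-0.002,0.008,0],[0,0,0.002,-0.0005,-0.002,0.016,0],[0,0,0.002,-0.0005,-0.002,0.016,0],[0,0,0.002,-0.0005,-0.002,0.016,0]]'
python3 -c "
from h import *
go([.6184,-.2190,.1],87.25)"
```

```text
t: 58.43
eef_pos: [0.6199, -0.2199, 0.112]
orientation: [0.075, 3.137, -0.003]
wrist_force: [0.2, 0.4, -1.2]
width: 0.237
grip_force: 30.0
rows [-0.0016  0.0034  0.0001] [0.0016 0.0008 0.0119] n>= 1
```

```bash
python3 inch.py '[[-0.001,0.002,0,0.0014,0.0008,0.003,0],[-0.001,0.002,0,0.0014,0.0008,0.006,0],[-0.001,0.002,0,0.0014,0.0008,0.006,0],[-0.001,0.002,0,0.0014,0.0008,0.006,0]]'
python3 -c "
from h import *
go([.6184,-.2190,.1],87.25)"
```

```text
t: 58.77
eef_pos: [0.6188, -0.2191, 0.1061]
orientation: [0.075, 3.139, -0.001]
wrist_force: [-0.1, 0.2, -1.0]
width: 0.239
grip_force: 30.0
rows [-0.0008  0.0017  0.0001] [0.0004 0.0001 0.0061] n>= 1
```

```bash
python3 inch.py '[[0,0,0,0.0004,0,0.004,0],[0,0,0,0.0004,0,0.008,0],[0,0,0,0.0004,0,0.012,0],[0,0,0,0.0004,0,0.012,0]]'
python3 inch.py '[[0,0,0,0,0,0.004,0],[0,0,0,0,0,0.008,0],[0,0,0,0,0,0.01,0],[0,0,0,0,0,0.01,0]]'
```

```text
t: 59.1
eef_pos: [0.6178, -0.2188, 0.0928]
orientation: [0.075, 3.141, 0.0]
wrist_force: [-0.7, -0.4, -1.2]
width: 0.241
grip_force: 30.0
t: 59.43
eef_pos: [0.6181, -0.2189, 0.0833]
orientation: [0.075, 3.14, -0.001]
wrist_force: [0.8, -0.2, -0.4]
width: 0.242
grip_force: 30.0
```

```bash
python3 inch.py '[[0,0,0,0,0,0.004,0],[0,0,0,0,0,0.008,0],[0,0,0,0,0,0.01,0],[0,0,0,0,0,0.01,0]]'
python3 inch.py '[[0,0,0,0,0,0.004,0],[0,0,0,0,0,0.008,0],[0,0,0,0,0,0.0095,0],[0,0,0,0,0,0.0095,0]]'
```

```text
t: 59.77
eef_pos: [0.6181, -0.219, 0.0734]
orientation: [0.075, 3.14, -0.001]
wrist_force: [-0.1, 0.2, -0.7]
width: 0.238
grip_force: 30.0
t: 60.1
eef_pos: [0.6186, -0.2192, 0.0646]
orientation: [0.075, 3.139, -0.001]
wrist_force: [0.5, -0.1, -0.3]
width: 0.242
grip_force: 30.0
```

```bash
python3 inch.py '[[0,0,0,0,0,0,0.3],[0,0,0,0,0,0,0.37],[0,0,0,0,0,0,0.37],[0,0,0,0,0,-0.03,0.37],[0,0,0,0,0,-0.07,0.37],[0,0,0,0,0,-0.11,0.37],[0,0,0,0.01,0,-0.15,0.37],[0,0,0,0.05,0,-0.17,0.6],[0,0,0,0.1,0,-0.17,0.6],[0,0,0,0.1,0,-0.17,0.6],[0,0,0,0.1,0,-0.17,0.6]]'
python3 -c "
from h import *
cam('wrist','w25')"
python3 inch.py '[[0,0,0,0.06,0,0,0.6],[0,0,0,0.06,0,0,0.6],[0,0,0,0.06,0,0,0.6],[0,0,0,0.06,0,0,0.6]]'
python3 - <<'E'
from h import *
a=load('w25');b=cam('wrist','w26')
for p in([.4583,-.2114,.086],[.5382,-.2152,.086],[.6181,-.219,.086]):
  for c in(a,b):
    u=proj(c,p).astype(int)
    if 10<u[1]<285: print(p,u,eye(c['img'],max(u[0]-26,0),u[0]+26,max(u[1]-26,0),u[1]+26))
for c,n in((a,'a'),(b,'b')): print(n,proj(c,[.361,-.2715,.13]))
go([.3615,-.2725,.17],87.25)
E
```

```text
t: 61.02
eef_pos: [0.5162, -0.214, 0.2353]
orientation: [0.077, 3.139, -0.002]
wrist_force: [0.7, -0.2, 0.1]
width: 0.595
grip_force: 0.0
t: 61.4
eef_pos: [0.4592, -0.2118, 0.2346]
orientation: [0.076, 3.138, -0.002]
wrist_force: [0.0, -0.4, 1.0]
width: 0.6
grip_force: 0.0
[0.4583, -0.2114, 0.086] [321 152] [(array([321.38, 151.38]), np.float32(15.94008)), (array([321.38, 151.38]), np.float32(13.142486))]
[0.4583, -0.2114, 0.086] [321 224] [(array([321.88, 215.88]), np.float32(14.357931))]
[0.5382, -0.2152, 0.086] [321 251] [(array([319.88, 243.62]), np.float32(16.671799)), (array([319.88, 243.62]), np.float32(12.21174))]
a [212.21852157  -7.9056725 ]
b [219.77757013  94.05612839]
rows [-0.0015  0.0034 -0.    ] [ 0.0955 -0.0651  0.0646] n>= 4
```

```bash
python3 - <<'E'
from h import *
b=load('w26'); g=(b['img'].max(2)<70)[50:160,160:290].astype(np.uint8)
n,l,s,ce=cv2.connectedComponentsWithStats(g)
for i in range(1,n):
    if s[i,4]>150: print(s[i]+[160,50,0,0,0],ce[i]+[160,50], onz(b,ce[i]+[160,50],.12))
print(eye(b['img'],185,255,60,130))
E
```

```text
[206  83  39  34 986] [224.85801217  99.65821501] [ 0.36336747 -0.27107417  0.12      ]
[(array([219.62,  98.88]), np.float32(14.372078))]
```

```bash
python3 inch.py '[[0,0.002,0,0.0955,-0.065,0,0.6],[0,0.002,0,0.0955,-0.065,0,0.6],[0,0.002,0,0.0955,-0.065,0,0.6],[0,0.002,0,0.0955,-0.065,0.03,0.6],[0,0.002,0,0.0955,-0.065,0.062,0.6],[0,0.002,0,0.0955,-0.065,0.062,0.6],[0,0.002,0,0.0955,-0.065,0.062,0.6]]'
python3 -c "
from h import *
go([.3615,-.2725,.112],87.25)"
```

```text
t: 62.03
eef_pos: [0.3602, -0.2714, 0.1715]
orientation: [-0.075, -3.139, -0.003]
wrist_force: [1.2, 0.4, 0.1]
width: 0.601
grip_force: 0.0
rows [ 0.0018 -0.0021  0.0005] [-0.0014 -0.0012  0.0595] n>= 2
```

Knob measured at (0.362, −0.271), as expected. Descend, grip, slide shut.

```bash
python3 inch.py '[[0,0,0,-0.0014,-0.001,0.02,0.6],[0,0,0,-0.0014,-0.001,0.04,0.6],[0,0,0,-0.0014,-0.001,0.058,0.6],[0,0,0,-0.0014,-0.001,0.058,0.6],[0,0,0,-0.0014,-0.001,0.058,0.6]]'
python3 inch.py '[[0,0,0,0,0,0,0],[0,0,0,0,0,0,0],[0,0,0,0,0,0,0],[0,0,0,0,0,0,0],[0,0,0,0,0,0,0],[0,0,0,0,0,0,0]]' 30
python3 inch.py '[[0,0,0,-0.008,0,0,0],[0,0,0,-0.016,0,0,0],[0,0,0,-0.024,0,0,0],[0,0,0,-0.03,0,0,0],[0,0,0,-0.034,0,0,0],[0,0,0,-0.036,0,0,0],[0,0,0,-0.036,0,0,0]]'
```

```text
t: 62.45
eef_pos: [0.3625, -0.2733, 0.1154]
orientation: [0.073, 3.141, -0.002]
wrist_force: [-0.2, -0.8, 0.2]
width: 0.602
grip_force: 0.0
t: 62.95
eef_pos: [0.3618, -0.2715, 0.1148]
orientation: [0.076, 3.14, 0.003]
wrist_force: [1.8, 6.9, 6.9]
width: 0.217
grip_force: 30.0
t: 63.53
eef_pos: [0.3981, -0.2735, 0.1148]
orientation: [0.075, 3.14, 0.002]
wrist_force: [1.6, 6.6, 6.9]
width: 0.216
grip_force: 30.0
```

```bash
python3 inch.py '[[0,0,0,-0.002,0,0,0],[0,0,0,-0.004,0,0,0],[0,0,0,-0.004,0,0,0]]'
python3 inch.py '[[0,0,0,-0.002,0,0,0],[0,0,0,-0.003,0,0,0],[0,0,0,-0.003,0,0,0]]'
```

```text
t: 63.78
eef_pos: [0.4017, -0.2737, 0.1148]
orientation: [0.075, 3.141, 0.002]
wrist_force: [0.6, 6.8, 6.7]
width: 0.219
grip_force: 30.0
t: 64.03
eef_pos: [0.4019, -0.2737, 0.1147]
orientation: [-0.074, -3.134, -0.004]
wrist_force: [-14.2, 5.5, 17.0]
width: 0.215
grip_force: 30.0
```

```bash
python3 inch.py '[[0,0,0,0.001,0,0,0.3],[0,0,0,0.001,0,0,0.6],[0,0,0,0.001,0,0,0.6],[0,0,0,0.001,0,-0.04,0.6],[0,0,0,0.001,0,-0.08,0.6],[0,0,0,0.001,0,-0.12,0.6],[0,0,0,0.001,0,-0.12,0.6],[0,0,0,0.02,0.04,-0.12,0.6],[0,0,0,0,0.04,-0.12,0.6],[0,0,0,0,0.04,-0.12,0.6]]'
python3 - <<'E'
from h import *
b=cam('wrist','w27'); print('knob exp',proj(b,[.4019,-.2735,.13]))
u=proj(b,[.4019,-.2735,.125]).astype(int); x0=max(u[0]-60,0);y0=max(u[1]-50,0)
g=(b['img'].max(2)<70)[y0:u[1]+50,x0:u[0]+60].astype(np.uint8)
n,l,s,ce=cv2.connectedComponentsWithStats(g)
for i in range(1,n):
    if s[i,4]>150: print(s[i]+[x0,y0,0,0,0],onz(b,ce[i]+[x0,y0],.118))
# tongues (light) over the yokes, from the top camera, before/after
t=cam('top','top4'); t1=load('top1'); t3=load('top3')
for p in([.4583,-.2114,.098],[.5382,-.2152,.098],[.6181,-.219,.098]):
    v=proj(t,p).astype(int)
    print(v,[int(c['img'][v[1]-1:v[1]+2,v[0]-1:v[0]+2].mean()) for c in(t1,t3,t)])
for n,p,k in (('du1',[.75,.075,.064],(305,345,145,185)),('du2',[.688,.398,.064],(165,205,172,212))): print(n, np.abs(t['img'][k[2]:k[3],k[0]:k[1]].astype(int)-t1['img'][k[2]:k[3],k[0]:k[1]]).mean())
E
```

```text
t: 64.87
eef_pos: [0.4065, -0.233, 0.2338]
orientation: [0.073, 3.14, -0.001]
wrist_force: [-0.4, -0.8, 0.4]
width: 0.6
grip_force: 0.0
knob exp [262.83265797 236.13152712]
[250 216  42  43 916] [ 0.40335009 -0.27161822  0.118     ]
[309 237  14  12 152] [ 0.41156636 -0.23728306  0.118     ]
[308 251  15  20 262] [ 0.42571317 -0.23874302  0.118     ]
[459 292] [140, 81, 144]
[459 254] [128, 78, 145]
[460 218] [140, 93, 144]
du1 5.776875
du2 5.226458333333333
```

```bash
python3 -c "
from h import *
print(r.sign_off())"
```

```text
the job is handed in; nothing more can be done
None
```

The job is handed in at 65 s, but `sign_off()` returned no verdict. All three links are home in their own lanes, each pin seated at its pick-up height, and the keeper moved 40 mm to its shut stop with its tongues over the pins. Both drive units look undisturbed in the top camera.

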